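Lay the second course of a ferrite core limb in running bond and close it up

TASK

Lay the second course of the ferrite core in the stacking jig in running bond: a half bar against the end stop, the full bar over the joint of the course below, and the other half bar to finish, all flush with the course below. Set the bars down gently, ferrite chips if it is dropped. Then slide the plunger gently up against the end of the new course until its joints are closed, let go, and leave the first course in place and the other things on the bench alone.

Things in the scene. Friction and masses are not known exactly. Their poses are not given: they have to be found in the camera images.
- jig: Stacking jig fixed to the bench: aluminium base plate 70 x 415 mm, 12 mm thick. Origin on the bench under the middle of the course; y runs along the course from the end stop (-y) to the plunger (+y), z up. On the plate a channel along y, 29.5 mm wide between two steel rails 8 mm wide whose tops are 20 mm above the bench, holds the first course.
- jig_stop (a point): Middle of the end stop's face towards the course, 126.5 mm from the jig's origin towards -y and 42 mm above the bench. The stop is a steel block 50 mm wide and 18 mm thick, its top 56 mm above the bench.
- jig_vblock (a point): Top centre (56 mm up) of the V-block that guides the plunger, 210 mm from the jig's origin towards +y: dark steel, 56 mm wide, 46 mm long along y, topped by two keeper straps, with its screws 58 mm high above the bench.
- plunger (a joint): Position of the plunger along the jig in m: 0 fully drawn back (pad face at y = 171.5 mm of the jig), growing as it slides towards the end stop, at most 0.055; it meets a closed-up second course at about 0.046. It starts drawn back between 0 and 0.018. Stays where it is left; it slides with about 3 N of friction, and closing up a loose course takes about 2 to 6 N more, after which it comes up firm.
- plunger_pad (a point): Centre of the flat face (26 mm wide, 17 mm high) of the plunger that presses on the end of the second course; 42 mm above the bench. The plunger is a steel rod 16 mm in diameter along the jig's y axis, lying in the V-block under two keeper straps.
- plunger_knob_end (a point): Centre of the outer end face of the plunger's black knob (30 mm diameter, 25 mm long, axis along the jig's y at 42 mm above the bench), 143 mm behind the pad face. Push here towards the end stop, or take the knob from above.
- low_a_c (a point): Centre of the full bar of the first course next to the end stop: dark grey ferrite, 126 x 28 x 20 mm (length along its x, height along z), loose in the channel on the base plate, its top 32 mm above the bench, centre at y = -63 mm of the jig.
- low_b_c (a point): Centre of the other full bar of the first course, same size, end to end with the first, centre at y = +63 mm of the jig.
- full_c (a point): Centre of the loose full bar to lay, dark grey ferrite, 126 x 28 x 20 mm (length along its x, width y, height z), 0.34 kg, lying flat on the bench (centre 10 mm up). Laid in place its centre is 42 mm above the bench, in the middle of the course.
- half_a_c (a point): Centre of a loose half bar, 63 x 28 x 20 mm (length along its x), 0.17 kg, lying flat on the bench. The two half bars are alike: either may go at either end (centre 95 mm from the middle of the jig's course, 42 mm above the bench).
- half_b_c (a point): Centre of the other half bar, 63 x 28 x 20 mm.
- odd_c (a point): Centre of a bar of another size, 93 x 28 x 16 mm, same dark ferrite, lying among the bars: not for this core, leave it.
- tape: Roll of white tape lying flat, 80 mm across, 25 mm high, among the bars; origin under its centre. Leave it.
- coil_a: Wound coil (cream bobbin, copper wire, white tape), 90 x 82 x 72 mm high, origin under its centre. Leave it.
- coil_b: Another such coil. Leave it.
- calliper: Digital calliper lying on the bench, 240 mm long, 14 mm high, origin under the beam beside the readout. Leave it.
- mallet: Soft-face mallet lying on the bench, 260 mm long, 40 mm high, origin under its head. Leave it.
- cleaner: White plastic bottle of cleaner, 64 mm across, 170 mm high, origin under its centre. Leave it.
Mind the look-alikes: they are no part of the job. What is shaped like the part that bears low_a_c but yellow is not meant. What is shaped like the part that bears half_b_c but brown is not meant.

How it is judged:
By the outcome, as a careful person would: the job done as asked, in the order asked, and still so for the second after the job is handed in, with the robot touching nothing.
It also fails if it takes over 70 s, if anything falls off the work surface, if the arm or the gripper's body presses on something with over 40 N, if the wrist force passes 120 N, or if a joint passes its speed limit or range.

ROBOT

A 6-joint arm with a two-finger parallel gripper is mounted at the origin on the work surface. World frame = base frame: x ahead of the robot, y to its left, z up, the work surface at z = 0. Lengths are in m, angles in rad, forces in N, time in s.
With the tool pointing down it reaches from about 0.375 to 0.975 m from the base axis. Payload 3.8 kg.
Tool frame: the origin (TCP) lies on the centre line of the jaws, within the pads' length; the fingertips stand 8 mm ahead of it and the grasp point (between the pads) lies 11 mm behind it; z points along the fingers, y is the direction in which the jaws open and shut (so a half turn about z gives the same grasp; the last joint's range is limited). The gripper opens to 85 mm and grips with 20 to 120 N. Pads are 22 mm wide; open, the fingers measure 114 mm over their backs; the gripper's body (76 mm by 85 mm) begins 54 mm behind the grasp point. The pads swing forward as they close: fully open they stand 13 mm farther back than shut.
Start: joints at [-1.265, 0.264, 1.604, -0, 1.274, -0.037], TCP at [0.227, -0.636, 0.239] pointing down, gripper open.
Joint ranges: [-2.63, 2.63], [-0.94, 2.18], [0.31, 2.57], [-1.31, 4.45], [0, 2.66], [-2.55, 2.55]. Speed limits (rad/s): [2.57, 2.57, 3.14, 3.14, 3.14, 3.14].

INTERFACE

Orientations are given as a rotation vector (axis times angle).
In Python, from workcell import * gives the robot as it stands.
- The arm moves only by the tool play_rows, never from a script. Its arguments are lists of equal length, an entry for each row: "slide": the shift along the tool's x, y, z in cm, a list of three; "delta_rot": the turn, a rotation vector about the tool's x, y, z in rad, a list of three. In form: {"slide": [[x, y, z], ...], "delta_rot": [[wx, wy, wz], ...]}. A call has 1 to 12 rows; each row is the pose to reach, as a shift and turn from the pose measured when the call began, along the tool's axes at that moment; what a row does not reach only later rows make up. A row lasts 1/12 s, in which the tool goes at most 41.7 mm and 7.16 degrees, less where a joint would pass 70% of its speed; a pose out of reach is approached as far as the arm can. A call with a gripper value outside its range is refused whole. "hand" is the opening, from 0 (shut) to 1 (fully open), set as the call begins (left out, the last holds). The fingers move at their own pace and stop on an object; "force" is the grip in N (left out, the last holds). Time passes only in rows, so rows that repeat a pose let the fingers close. It gives the time, the measured TCP pose, the force and the opening at its end, in the units of the state.
- read_state(): the state, without advancing time (a new reading comes with each control period).
- read_camera(name): name is "side" or "top" or "wrist"; returns a dict with "image" (384x512x3 uint8, red, green, blue), "depth" (384x512 float32, m along the optical axis (not along the pixel's ray), 0 where there is no reading), "fovy" (degrees; the focal length in pixels is half the picture's height over the tangent of half this angle, whatever the lens; pixels are square), "cx", "cy" (the principal point, pixels), "world_from_camera" (4x4, takes a point from camera to world coordinates); the wrist camera has in their place "hand_eye" (4x4, takes a point from camera to tool coordinates, whose origin is the TCP and whose axes are the flange's). Camera axes: x right, y up, looking along -z (the intrinsics and any distortion apply to the point x, -y, -z); pixel columns grow to the right and rows downward; lengths in m; the calibration is good to about 2 mm. A picture is of the moment at which its call begins: read the wrist's pose just before it.
- finish_job(): hands the job in, once; it reports no verdict.
Trained networks look in a picture, given as the dict that the camera call returned (one of the last four; its "shot" number tells which), for a name from the list of things; names that differ only in an ending like _2 or _b are one class to them, and where a whole thing is asked for, a point or a joint stands for the part that bears it (a point fixed in the world has none). Each returns a list of dicts, best first, with "conf" (0 to 1); they miss things now and then, are a little off and sometimes report something else, mostly with a low value. They report only what shows in the picture. A call takes as long as a camera call. They do not tell look-alikes from the thing itself.
- spot_in(target, picture): "bbox" ([centre column, centre row, width, height] in pixels, round what is visible of it).
- landmark_of(target, picture): "at" ([column, row] in pixels: a listed point, or the origin of a listed thing).
The state is a dict: "time": time; "q": joint angles; "joint_vel": joint speeds; "joint_torque": joint torques, N m; "tool_pos": TCP position; "tcp_rot": TCP orientation; "wrist_force": force on the tool from outside, world axes, zero at the start; "torque": the same for the moment, N m; "width": opening from 0.0 (shut) to 1.0 (fully open).
Only numpy, scipy, OpenCV 4.12 (cv2) and the standard library are available. Lean on these libraries where they do the work, as an engineer would, in place of code of your own. Each camera call takes 0.05 s, during which the arm holds its last target.

## Working session

There is one attempt and no reset: what is moved stays moved. The work goes in short steps, Python scripts to look and compute and a tool call to move; the robot and the scene stay as the last step left them, time stands still between calls to the robot, and variables do not carry over. Pictures are saved under pics/ and viewed, and the job is handed in when it is done.

Besides the shell and the picture viewer there is one more tool, called as name(argument=value, ...) on one line, values as JSON. play_rows: Moves the arm, as the interface text tells. Its arguments: {"type":"object","properties":{"slide":{"type":"array"},"delta_rot":{"type":"array"},"hand":{"type":"number"},"force":{"type":"number"}},"required":["slide","delta_rot"]}

```bash
ls; mkdir -p pics
python3 - <<'E'
from workcell import *
import cv2,pickle
s=read_state(); print(s)
for n in ["top","side","wrist"]:
    c=read_camera(n); print(n,{k:v for k,v in c.items() if k not in("image","depth")})
    cv2.imwrite(f"pics/{n}0.png",c["image"][:,:,::-1]); pickle.dump((read_state(),c),open(f"{n}0.pkl","wb"))
print(read_state()["time"])
E
```

```text
pics
{'time': 0.0, 'q': array([-1.26488522e+00,  2.64773466e-01,  1.60539831e+00, -1.61459986e-06,
        1.27371652e+00, -3.69156950e-02]), 'joint_vel': array([-0.00086673,  0.00216043,  0.00124524, -0.00038112,  0.00073258,
       -0.00028021]), 'joint_torque': array([ 1.06938460e-03, -5.15110767e+01, -3.67315757e+01, -2.61381274e-04,
        1.30459006e-02,  4.63307856e-06]), 'tool_pos': array([ 0.22666914, -0.63502707,  0.23793521]), 'tcp_rot': array([-3.09331001e+00, -5.35490528e-01,  4.85587471e-04]), 'wrist_force': array([-0.80891251,  0.39387511, -0.42536554]), 'torque': array([ 0.06326692,  0.04868626, -0.00270785]), 'width': 1.0004574082883846}
top {'fovy': 56.57779592046454, 'cx': 251.30281115190414, 'cy': 188.66122930951173, 'world_from_camera': array([[-3.24539776e-03,  9.95403325e-01, -9.57167102e-02,
         4.44885034e-01],
       [-9.99940965e-01, -4.22290167e-03, -1.00116708e-02,
        -7.07243641e-04],
       [-1.03698527e-02,  9.56785678e-02,  9.95358266e-01,
         1.08905159e+00],
       [ 0.00000000e+00,  0.00000000e+00,  0.00000000e+00,
         1.000000
[... 233 characters left out ...]
1, -4.20398244e-01,  5.52882582e-01,
         6.29312215e-01],
       [ 6.92070552e-04,  7.95583975e-01,  6.05842934e-01,
         7.46501472e-01],
       [ 0.00000000e+00,  0.00000000e+00,  0.00000000e+00,
         1.00000000e+00]]), 'shot': 2}
wrist {'fovy': 67.23951013585784, 'cx': 255.63375155536335, 'cy': 192.9564457203365, 'hand_eye': array([[-6.63333813e-04,  9.46464225e-01,  3.22808039e-01,
         8.24552320e-02],
       [ 9.99999778e-01,  6.47658161e-04,  1.55970052e-04,
         7.32333877e-04],
       [-6.14491865e-05,  3.22808071e-01, -9.46464445e-01,
        -1.34527869e-01],
       [ 0.00000000e+00,  0.00000000e+00,  0.00000000e+00,
         1.00000000e+00]]), 'shot': 3}
0.15
```

View pics/top0.png

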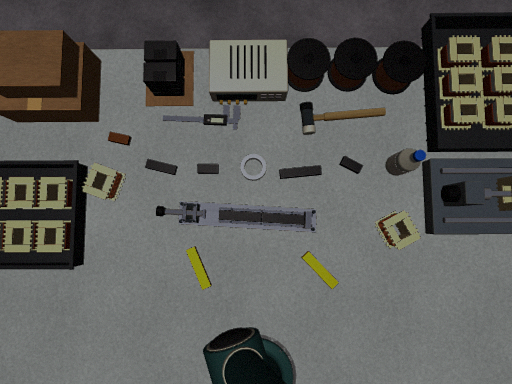

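View pics/side0.png

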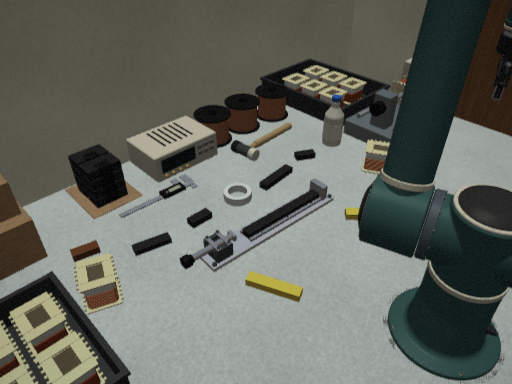

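View pics/wrist0.png

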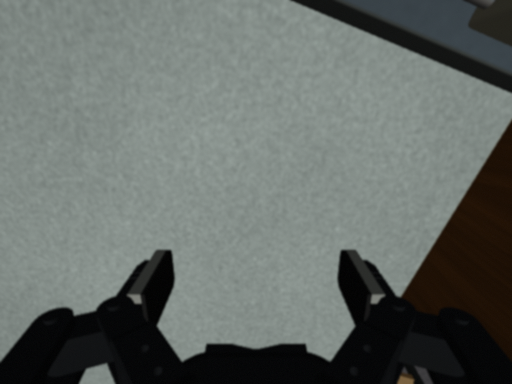

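The top view shows dark bars at about (161,167), (208,168), (300,172) and (351,164). A brown one lies at (119,138) and yellow ones at (199,268) and (320,270). The jig runs from its stop at (314,218) to its knob at (160,211).

```bash
cat > h.py <<'E'
import numpy as np, cv2, pickle
from scipy.spatial.transform import Rotation as R
def wfc(c,s=None):
    if "world_from_camera" in c: return c["world_from_camera"]
    T=np.eye(4); T[:3,:3]=R.from_rotvec(s["tcp_rot"]).as_matrix(); T[:3,3]=s["tool_pos"]
    return T@c["hand_eye"]
def foc(c): return c["image"].shape[0]/2/np.tan(np.radians(c["fovy"])/2)
def cloud(c,s=None):
    T=wfc(c,s); f=foc(c); d=c["depth"]; v,u=np.mgrid[:d.shape[0],:d.shape[1]]
    P=np.stack([(u-c["cx"])/f*d,-(v-c["cy"])/f*d,-d],-1)
    W=P@T[:3,:3].T+T[:3,3]; W[d<=0]=np.nan; return W
def onplane(c,uv,z,s=None):
    T=wfc(c,s); f=foc(c); uv=np.atleast_2d(uv).astype(float)
    r=np.stack([(uv[:,0]-c["cx"])/f,-(uv[:,1]-c["cy"])/f,-np.ones(len(uv))],-1)@T[:3,:3].T
    o=T[:3,3]; return o+r*((z-o[2])/r[:,2])[:,None]
def proj(c,W,s=None):
    T=np.linalg.inv(wfc(c,s)); f=foc(c); P=np.atleast_2d(W)@T[:3,:3].T+T[:3,3]
    return np.stack([c["cx"]+f*P[:,0]/-P[:,2], c["cy"]-f*P[:,1]/-P[:,2]],-1)
E
python3 - <<'E'
from workcell import *
from h import *
c=read_camera("top")
for t in ["jig","jig_stop","jig_vblock","plunger_pad","plunger_knob_end","low_a_c","full_c","half_a_c","odd_c","tape"]:
    print(t,[(np.round(r["at"]),round(r["conf"],2)) for r in landmark_of(t,c)[:4]])
W=cloud(c)
im=c["image"].astype(int)
dark=(im.max(2)<75).astype(np.uint8)
n,l,st,ce=cv2.connectedComponentsWithStats(dark)
for i in range(1,n):
    if 60<st[i,4]<1500 and 120<ce[i][1]<240 and ce[i][0]<420 and ce[i][0]>90:
        m=l==i; z=np.nanmedian(W[m][:,2])
        v,u=np.nonzero(m); p=onplane(c,np.stack([u,v],-1),z)[:,:2].astype(np.float32)
        (cx,cy),(w,h),a=cv2.minAreaRect(p)
        print(np.round(ce[i]),st[i,4],"z",round(z,4),"c",round(cx,4),round(cy,4),"size",round(w,4),round(h,4),round(a,1), im[m].mean(0).round())
cr=c["image"][110:240,90:420,::-1]; cv2.imwrite("pics/crop1.png",cv2.resize(cr,None,fx=2.4,fy=2.4,interpolation=cv2.INTER_CUBIC))
print(read_state()["time"])
E
```

```text
jig [(array([264., 220.]), 0.62)]
jig_stop [(array([301., 220.]), 0.59)]
jig_vblock [(array([190., 209.]), 0.71)]
plunger_pad [(array([204., 211.]), 0.52)]
plunger_knob_end [(array([158., 210.]), 0.66), (array([258., 216.]), 0.36)]
low_a_c [(array([199., 266.]), 0.73), (array([281., 216.]), 0.7), (array([318., 269.]), 0.6)]
full_c [(array([300., 173.]), 0.74), (array([162., 168.]), 0.52)]
half_a_c [(array([351., 165.]), 0.66)]
odd_c [(array([160., 169.]), 0.59), (array([240., 214.]), 0.57)]
tape [(array([252., 172.]), 0.76)]
[119. 138.] 164 z 0.019 c 0.7041 0.4142 size 0.0679 0.0287 77.7 [59. 32. 17.]
[395. 165.] 314 z 0.0621 c 0.6109 -0.4104 size 0.0631 0.0637 25.3 [45. 42. 38.]
[413. 158.] 69 z 0.145 c 0.6166 -0.4242 size 0.0284 0.025 26.4 [31. 34. 41.]
[351. 165.] 233 z 0.0196 c 0.6201 -0.2909 size 0.0643 0.0331 62.5 [28. 27. 28.]
[161. 167.] 304 z 0.0156 c 0.6168 0.2854 size 0.0964 0.0298 76.2 [38. 36. 36.]
[208. 168.] 219 z 0.0194 c 0.6098 0.1427 size 0.0641 0.0276 89.7 [43. 41. 41.]
[300. 172.] 422 z 0.0198 c 0.5992 -0.1376 size 0.0309 0.1278 5.5 [37. 35. 36.]
[ 99. 180.] 166 z 0.0392 c 0.5727 0.4629 size 0.0316 0.0472 70.2 [42. 36. 25.]
[114. 186.] 150 z 0.0304 c 0.5574 0.4203 size 0.0226 0.0801 69.9 [56. 31. 19.]
[190. 212.] 224 z 0.0469 c 0.4762 0.1868 size 0.0664 0.0586 87.5 [35. 37. 38.]
[161. 211.] 96 z 0.0524 c 0.4804 0.2684 size 0.0383 0.0291 89.8 [18. 17. 17.]
[263. 217.] 921 z 0.0317 c 0.4604 -0.0211 size 0.2562 0.047 86.7 [41. 39. 40.]
[402. 229.] 148 z 0.0411 c 0.4253 -0.4263 size 0.0483 0.0316 25.8 [44. 37. 26.]
0.7
```

View pics/crop1.png

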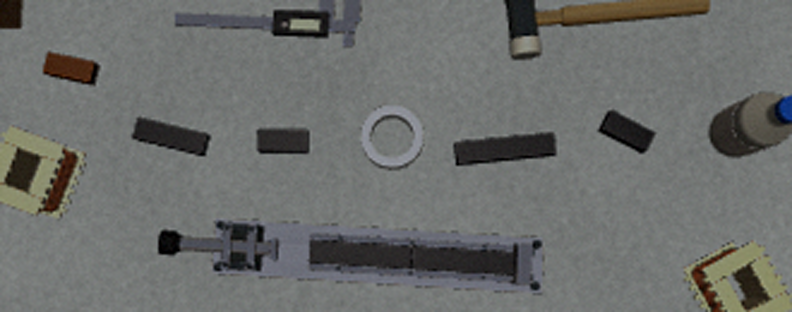

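The four dark bars by measured size and height:
- (300,172) is 128×30 mm and 20 mm high, so it is the full bar.
- (208,168) and (351,165) are 64 mm long and 20 mm high, so they are the half bars.
- (161,167) is 96 mm long and 16 mm high, so it is the odd bar and stays.
- Brown (119,138) and the two yellow bars are look-alikes.

I start with the half bar at (351,165).

```bash
cat >> h.py <<'E'
def down(yaw):
    c,s=np.cos(np.radians(yaw)),np.sin(np.radians(yaw))
    return np.array([[c,s,0],[s,-c,0],[0,0,-1.]])
def rel(s,pos,yaw):
    R0=R.from_rotvec(s["tcp_rot"]).as_matrix()
    d=R0.T@(np.array(pos)-s["tool_pos"])*100
    w=R.from_matrix(R0.T@down(yaw)).as_rotvec()
    return d.round(2).tolist(), w.round(3).tolist()
def yaw(s):
    x=R.from_rotvec(s["tcp_rot"]).as_matrix()[:,0]; return np.degrees(np.arctan2(x[1],x[0]))
E
python3 - <<'E'
from workcell import *
from h import *
s=read_state(); print(yaw(s))
print(rel(s,[0.47,-0.30,0.24],64)); print(rel(s,[0.62,-0.291,0.15],64))
E
```

```text
19.640959750976677
([34.18, -23.45, -0.07], [0.0, -0.0, -0.774])
([48.61, -19.25, 8.93], [0.0, -0.0, -0.774])
```

play_rows(slide=[[34.2,-23.4,0],[34.2,-23.4,0],[34.2,-23.4,0],[34.2,-23.4,0],[34.2,-23.4,0],[34.2,-23.4,0],[34.2,-23.4,0],[34.2,-23.4,0],[34.2,-23.4,0],[48.6,-19.2,8.9],[48.6,-19.2,8.9],[48.6,-19.2,8.9]], delta_rot=[[0,0,-0.774],[0,0,-0.774],[0,0,-0.774],[0,0,-0.774],[0,0,-0.774],[0,0,-0.774],[0,0,-0.774],[0,0,-0.774],[0,0,-0.774],[0,0,-0.774],[0,0,-0.774],[0,0,-0.774]], hand=1)

```text
time: 1.7
tool_pos: [0.558, -0.3056, 0.184]
tcp_rot: [2.661, 1.664, 0.002]
wrist_force: [-0.3, -0.8, 0.7]
width: 0.996
```

Run:
```python
from workcell import *
from h import *
s=read_state(); print(s["tool_pos"],yaw(s))
print(rel(s,[0.62,-0.291,0.15],64))
```

```text
[ 0.55803897 -0.30562169  0.18398843] 64.03698971977227
([4.03, 4.92, 3.41], [0.003, 0.0, 0.001])
```

play_rows(slide=[[2.8,3.3,2.3],[4.0,4.9,3.4],[4.0,4.9,3.4],[4.0,4.9,3.4]], delta_rot=[[0,0,0],[0,0,0],[0,0,0],[0,0,0]])

```text
time: 2.03
tool_pos: [0.6199, -0.2899, 0.1479]
tcp_rot: [-2.661, -1.669, 0.001]
wrist_force: [-0.5, -0.0, 1.2]
width: 1.003
```

```bash
cat >> h.py <<'E'
def bars(c,s,thr=75,amin=300,rows=(0,384),zmin=None,zmax=None):
    W=cloud(c,s); im=c["image"]; 
    m=(im.max(2)<thr)
    if zmin is not None: m&=(W[...,2]>zmin)&(W[...,2]<zmax)
    m[:rows[0]]=0; m[rows[1]:]=0
    n,l,st,ce=cv2.connectedComponentsWithStats(m.astype(np.uint8)); out=[]
    for i in range(1,n):
        if st[i,4]<amin: continue
        k=l==i; z=np.nanmedian(W[k][:,2]); v,u=np.nonzero(k)
        p=W[k][:,:2]; p=p[np.isfinite(p).all(1)]
        (cx,cy),(w,h),a=cv2.minAreaRect(p.astype(np.float32)*1000)
        if w<h: w,h,a=h,w,a+90
        out.append(dict(px=ce[i].round(),area=st[i,4],z=round(z*1e3,1),c=np.round([cx,cy],1),L=round(w,1),Wd=round(h,1),ang=round(a%180,1),col=im[k].mean(0).round()))
    return out
def shot(name,n):
    from workcell import read_state, read_camera
    s=read_state(); c=read_camera(name); pickle.dump((s,c),open(f"{n}.pkl","wb")); cv2.imwrite(f"pics/{n}.png",c["image"][:,:,::-1]); return s,c
E
python3 - <<'E'
from h import *
s,c=shot("wrist","w1"); print(s["tool_pos"],yaw(s),s["time"])
for b in bars(c,s,zmin=.010,zmax=.028): print(b)
E
```

```text
[ 0.61992438 -0.28986655  0.14785818] 64.17004900086931 2.0333
{'px': array([160.,  51.]), 'area': np.int32(4250), 'z': np.float64(19.8), 'c': array([ 598.8, -150. ]), 'L': 99.8, 'Wd': 27.9, 'ang': 95.8, 'col': array([33., 33., 33.])}
{'px': array([394., 104.]), 'area': np.int32(943), 'z': np.float64(19.1), 'c': array([ 761.8, -291. ]), 'L': 210.1, 'Wd': 4.8, 'ang': 94.3, 'col': array([61., 48., 27.])}
{'px': array([ 28., 106.]), 'area': np.int32(636), 'z': np.float64(18.0), 'c': array([ 469.9, -136.4]), 'L': 86.2, 'Wd': 40.1, 'ang': 55.4, 'col': array([46., 46., 46.])}
{'px': array([10., 94.]), 'area': np.int32(349), 'z': np.float64(22.3), 'c': array([ 469. , -124.1]), 'L': 35.9, 'Wd': 9.1, 'ang': 79.5, 'col': array([16., 17., 18.])}
{'px': array([256., 185.]), 'area': np.int32(1796), 'z': np.float64(19.8), 'c': array([ 618.9, -291.7]), 'L': 63.1, 'Wd': 26.8, 'ang': 61.9, 'col': array([32., 32., 32.])}
{'px': array([304., 275.]), 'area': np.int32(473), 'z': np.float64(18.8), 'c': array([ 621.1, -406.7]), 'L': 57.2, 'Wd': 19.5, 'ang': 171.5, 'col': array([60., 59., 51.])}
{'px': array([491., 306.]), 'area': np.int32(642), 'z': np.float64(18.4), 'c': array([ 795., -529.]), 'L': 55.3, 'Wd': 7.1, 'ang': 1.6, 'col': array([8., 8., 9.])}
```

View pics/w1.png

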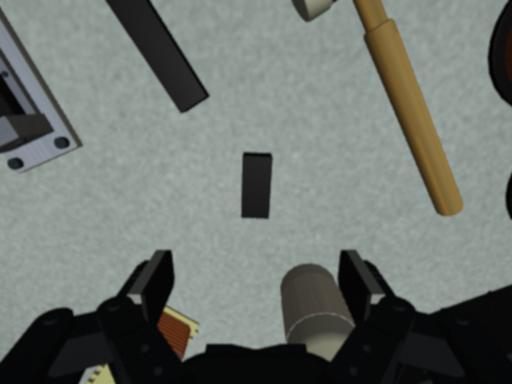

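Half bar B is at (256,185) and measures 63×27 mm with its top at 19.8 mm. The mallet and bottle clear the gripper's path. I descend on it now.

Run:
```python
from workcell import *
from h import *
s=read_state()
print(rel(s,[0.6189,-0.2917,0.014],61.9))
```

```text
([-0.1, -0.02, 13.53], [0.001, 0.001, 0.038])
```

play_rows(slide=[[-0.1,0,3.5],[-0.1,0,7],[-0.1,0,10],[-0.1,0,12],[-0.1,0,12.8],[-0.1,0,13.2],[-0.1,0,13.2],[-0.1,0,13.2]], delta_rot=[[0,0,0.038],[0,0,0.038],[0,0,0.038],[0,0,0.038],[0,0,0.038],[0,0,0.038],[0,0,0.038],[0,0,0.038]])

```text
time: 2.75
tool_pos: [0.6202, -0.2929, 0.0196]
tcp_rot: [2.691, 1.613, 0.003]
wrist_force: [0.7, -0.0, -0.3]
width: 1.0
```

play_rows(slide=[[0,0,0],[0,0,0],[0,0,0],[0,0,0],[0,0,0],[0,0,0],[0,0,0],[0,0,0]], delta_rot=[[0,0,0],[0,0,0],[0,0,0],[0,0,0],[0,0,0],[0,0,0],[0,0,0],[0,0,0]], hand=0.1, force=40)

```text
time: 3.42
tool_pos: [0.6207, -0.2931, 0.0205]
tcp_rot: [2.69, 1.613, 0.003]
wrist_force: [-1.3, 0.4, 4.6]
width: 0.31
```

Run:
```python
from workcell import *
from h import *
s,c=shot("wrist","w2"); print(s["tool_pos"],yaw(s),s["time"],s["q"],s["wrist_force"],s["width"])
for i in range(2):
    s=read_state();print(s["tool_pos"])
```

```text
[ 0.62071261 -0.29306834  0.02045642] 61.898013538677326 3.4167 [-4.77013269e-01  4.79068041e-01  1.74671433e+00 -9.93999422e-04
  9.10526173e-01  1.40646069e-02] [-1.25736428  0.44780344  4.63410925] 0.3098755875223577
[ 0.62067077 -0.29304968  0.02044464]
[ 0.62067077 -0.29304968  0.02044464]
```

View pics/w2.png

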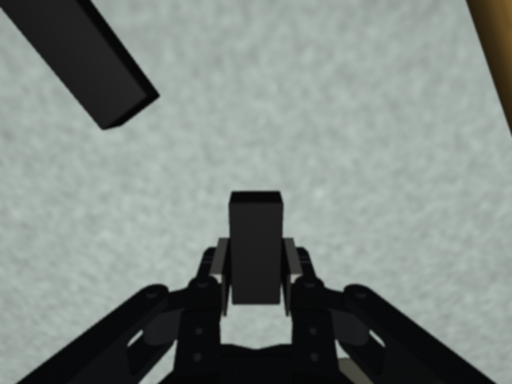

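Run:
```python
from h import *
s,c=pickle.load(open("w2.pkl","rb")); W=cloud(c,s)
for r in range(232,300,4): print(r,(W[r,214:232:2,2]*1000).round(0), c["image"][r,214:232:2].mean(-1).round())
for b in bars(c,s,zmin=.010,zmax=.028,rows=(150,310)): print(b)
T=np.linalg.inv(np.block([[R.from_rotvec(s["tcp_rot"]).as_matrix(),s["tool_pos"][:,None]],[np.zeros((1,3)),1]]))
P=W@T[:3,:3].T+T[:3,3]
m=(W[...,2]>.017)&(W[...,2]<.023); m[:180]=0;m[310:]=0;m[:,:225]=0;m[:,290:]=0
p=P[m]*1000; print("tool frame bar top x,y,z range",p.min(0),p.max(0), (np.percentile(p,0.5,axis=0)+np.percentile(p,99.5,axis=0))/2)
```

```text
232 [-0. -0. -1.  1.  1. -1. -1. -0. 20.] [179. 176. 175. 175. 175. 174. 175. 158.  48.]
236 [-0.  0.  1. -1. -0. -0. -0. -0. 19.] [177. 173. 167. 163. 165. 163. 161. 144.  46.]
240 [ 1. -1. 20. 20. 20. 20. 21. 20. 20.] [175. 169. 107.  55.  55.  55.  50.  21.  18.]
244 [ 0. -1. 25. 25. 23. 25. 24. 25. 21.] [176. 153.  69.  55.  56.  54.  42.  11.  16.]
248 [21. 29. 28. 28. 27. 27. 27. 28. 21.] [24. 48. 55. 55. 55. 54. 29.  8. 14.]
252 [25. 32. 32. 31. 32. 33. 32. 32. 22.] [27. 52. 55. 55. 55. 50. 16.  7. 14.]
256 [35. 35. 36. 35. 36. 36. 36. 32. 23.] [45. 56. 55. 55. 54. 35. 10.  7. 13.]
260 [39. 40. 40. 40. 39. 40. 40. 32. 23.] [54. 56. 55. 54. 52. 23.  8.  8. 12.]
264 [42. 43. 43. 42. 43. 43. 42. 34. 24.] [54. 55. 55. 55. 45. 13.  6.  7.  9.]
268 [46. 46. 46. 46. 46. 45. 42. 34. 25.] [55. 55. 55. 54. 31.  9.  5.  5. 10.]
272 [48. 49. 49. 49. 49. 49. 43. 36. 26.] [56. 56. 56. 50. 16.  7.  8.  7.  8.]
276 [53. 50. 49. 49. 50. 50. 44. 35. 26.] [113. 152. 157. 140.  48.  26.   6.   6.   9.]
280 [56. 56. 50. 50. 50. 50. 45. 37. 27.] [ 10.  40. 137. 143.  53.  27.   9.   5.  11.]
284 [59. 59. 52. 52. 50. 50. 45. 37. 27.] [10.  9. 18. 23. 32. 31.  9.  7. 28.]
288 [61. 61. 54. 52. 51. 50. 45. 38.  1.] [  9.  10.   9.  13.  31.  31.  10.  21. 106.]
292 [63. 63. 59. 54. 50. 51. 47. 38. -0.] [ 11.   9.   8.  12.  29.  32.  12.  39. 127.]
296 [65. 65. 63. 54. 50. 50. 48. 39.  0.] [ 11.  10.   7.  10.  28.  31.  11.  75. 146.]
{'px': array([256., 248.]), 'area': np.int32(5961), 'z': np.float64(19.8), 'c': array([ 619.9, -290.9]), 'L': 67.0, 'Wd': 49.5, 'ang': 41.9, 'col': array([28., 28., 29.])}
tool frame bar top x,y,z range [-31.56853225 -16.32854446  -2.56862172] [31.90134987 17.65422097  3.50997698] [0.3730647  0.50489593 0.67512072]
```

The camera shows the fingertips at about 17 mm, so they only just overlap the bar. I'll open, go about 12 mm lower and grip again. In the tool frame the bar's centre is at x +0.2, y +0.5 mm, so the hand-eye calibration is good.

play_rows(slide=[[0,0,0],[0,0,0],[0,0,0],[0,0,0.6],[0,0,1.2],[0,0,1.3],[0,0,1.3],[0,0,1.3]], delta_rot=[[0,0,0],[0,0,0],[0,0,0],[0,0,0],[0,0,0],[0,0,0],[0,0,0],[0,0,0]], hand=0.6)

```text
time: 4.13
tool_pos: [0.6204, -0.2929, 0.0068]
tcp_rot: [2.691, 1.614, 0.002]
wrist_force: [-1.3, -0.1, -0.0]
width: 0.597
```

play_rows(slide=[[0,0,0],[0,0,0],[0,0,0],[0,0,0],[0,0,0],[0,0,0]], delta_rot=[[0,0,0],[0,0,0],[0,0,0],[0,0,0],[0,0,0],[0,0,0]], hand=0.1, force=40)

```text
time: 4.63
tool_pos: [0.6206, -0.293, 0.008]
tcp_rot: [2.69, 1.613, 0.003]
wrist_force: [-1.3, 1.1, 5.1]
width: 0.318
```

```bash
cat >> h.py <<'E'
def held(c,s,rows=(150,330),cols=(180,330),ztool=(-30,12)):
    # dark points in tool frame
    W=cloud(c,s); T=np.linalg.inv(np.block([[R.from_rotvec(s["tcp_rot"]).as_matrix(),s["tool_pos"][:,None]],[np.zeros((1,3)),1]]))
    return (W@T[:3,:3].T+T[:3,3])*1000
E
python3 - <<'E'
from workcell import *
from h import *
s,c=shot("wrist","w3"); print(s["tool_pos"],yaw(s),s["time"],s["wrist_force"],s["width"])
P=held(c,s)
for r in range(180,310,6): print(r,P[r,256].round(1), P[r,225,2].round(1), c["image"][r,256].mean().round())
E
```

```text
[ 0.62064181 -0.29304166  0.0079916 ] 61.8975444027669 4.6333 [-1.26176416  1.08734999  5.13094735] 0.31816651148270025
180 [40.3  0.2  8.9] 8.2 174.0
186 [37.5  0.2  7.3] 7.5 174.0
192 [34.3  0.2  7.2] 8.7 174.0
198 [31.3  0.2  6.5] 7.6 100.0
204 [31.6  0.2 -3. ] 8.7 8.0
210 [ 31.8   0.2 -11.3] 8.2 10.0
216 [ 29.4   0.2 -12.6] 7.4 31.0
222 [ 25.9   0.2 -11.6] 8.4 30.0
228 [ 23.    0.2 -11.8] 8.1 30.0
234 [ 20.    0.2 -12.1] 8.3 30.0
240 [ 17.    0.2 -12.5] 0.3 31.0
246 [ 13.3   0.2 -11.6] -5.7 30.0
252 [ 10.5   0.2 -12.4] -11.5 30.0
258 [  6.8   0.2 -11.7] -16.4 29.0
264 [  3.8   0.2 -12.3] -22.8 29.0
270 [  0.3   0.2 -12.2] -23.2 29.0
276 [ -3.    0.2 -12.3] -24.4 29.0
282 [ -6.4   0.2 -12.6] -25.1 28.0
288 [-11.    0.2 -11.2] -26.5 28.0
294 [-13.6   0.1 -12.5] -28.0 27.0
300 [-18.4   0.1 -11.2] -26.9 27.0
306 [-21.2   0.1 -12.2] -29.1 26.0
```

View pics/w3.png

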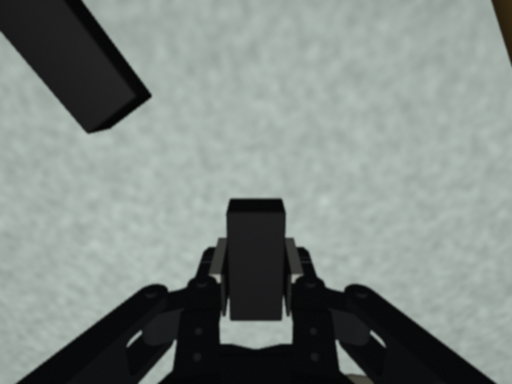

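The bar's top is now 12 mm behind the TCP, its centre is at tool x ≈ 0, and the grip is good. I lift it and go to a view pose just behind the end stop.

Run:
```python
from workcell import *
from h import *
s=read_state()
print(rel(s,[0.6206,-0.293,0.10],61.9))
print(rel(s,[0.452,-0.171,0.16],86.7))
```

```text
([-0.01, 0.04, -9.2], [0.005, 0.001, -0.0])
([2.81, -20.55, -15.3], [0.005, 0.002, -0.433])
```

play_rows(slide=[[0,0,-1],[0,0,-3],[0,0,-6],[0,0,-9],[1,-4,-12],[2,-8,-15],[2.8,-12,-15.3],[2.8,-16,-15.3],[2.8,-19,-15.3],[2.8,-20.5,-15.3],[2.8,-20.5,-15.3],[2.8,-20.5,-15.3]], delta_rot=[[0,0,0],[0,0,0],[0,0,0],[0,0,0],[0,0,-0.08],[0,0,-0.16],[0,0,-0.25],[0,0,-0.34],[0,0,-0.43],[0,0,-0.43],[0,0,-0.43],[0,0,-0.43]])

```text
time: 5.68
tool_pos: [0.4518, -0.1709, 0.1606]
tcp_rot: [2.283, 2.149, 0.002]
wrist_force: [-0.1, -0.2, -1.4]
width: 0.323
```

Run:
```python
from workcell import *
from h import *
s,c=shot("wrist","w4"); print(s["tool_pos"],yaw(s),s["time"],s["wrist_force"],s["width"],s["joint_vel"].round(3))
W=cloud(c,s)
for b in bars(c,s,zmin=.026,zmax=.038): print(b)
for t in ["jig","jig_stop","low_a_c","low_b_c"]:
    print(t,[(np.round(r["at"]),round(r["conf"],2)) for r in landmark_of(t,c)[:4]])
```

```text
[ 0.45184597 -0.17094009  0.16062253] 86.54274304731989 5.6833 [-0.13318806 -0.24543274 -1.40830359] 0.3229223247905859 [-0.007  0.039 -0.055 -0.001 -0.015 -0.001]
{'px': array([254.,  78.]), 'area': np.int32(5176), 'z': np.float64(31.8), 'c': array([455.9, -81.7]), 'L': 125.5, 'Wd': 45.4, 'ang': 86.2, 'col': array([55., 55., 54.])}
jig []
jig_stop [(array([252., 163.]), 0.88)]
low_a_c [(array([252.,  84.]), 0.63)]
low_b_c []
```

View pics/w4.png

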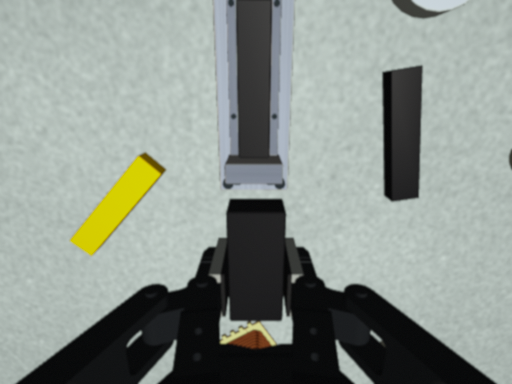

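```bash
cat >> h.py <<'E'
def edge_sub(line,lo,hi):
    # subpixel position of strongest gradient in [lo,hi)
    g=np.gradient(cv2.GaussianBlur(line.astype(np.float32)[None],(5,1),1)[0]); k=lo+np.argmax(np.abs(g[lo:hi])); 
    a,b,d=np.abs(g[k-1:k+2]); den=a-2*b+d
    return k+(0.5*(a-d)/den if den else 0), g[k]
E
python3 - <<'E'
from h import *
s,c=pickle.load(open("w4.pkl","rb")); W=cloud(c,s); g=c["image"].mean(2)
for r in [20,60,100,140,150]: print(r,g[r,215:295].round().astype(int).tolist())
print("col254",g[140:195,254].round().astype(int).tolist()); print((W[140:195,254,2]*1000).round(0).astype(int).tolist())
print((W[140:195,235,2]*1000).round(0).astype(int).tolist())
E
```

```text
20 [174, 181, 184, 183, 181, 180, 181, 179, 178, 179, 173, 153, 139, 139, 140, 141, 142, 141, 141, 137, 119, 79, 50, 52, 55, 57, 56, 57, 57, 57, 57, 58, 59, 59, 59, 60, 59, 60, 60, 61, 61, 60, 61, 61, 62, 62, 62, 63, 62, 63, 64, 63, 63, 64, 58, 49, 71, 116, 137, 141, 141, 141, 142, 141, 141, 152, 168, 176, 176, 175, 174, 175, 176, 175, 173, 174, 175, 176, 171, 167]
60 [170, 171, 179, 185, 186, 185, 183, 182, 181, 181, 181, 174, 155, 141, 140, 141, 143, 143, 144, 144, 141, 125, 85, 55, 53, 54, 53, 55, 54, 54, 55, 55, 54, 56, 56, 56, 56, 56, 56, 57, 57, 57, 57, 58, 59, 58, 58, 58, 59, 59, 60, 60, 60, 58, 52, 71, 117, 139, 142, 142, 142, 143, 143, 144, 153, 170, 178, 179, 179, 179, 179, 179, 177, 176, 175, 176, 173, 173, 185, 192]
100 [184, 165, 166, 178, 185, 187, 187, 185, 183, 184, 184, 184, 185, 178, 159, 144, 140, 140, 142, 143, 141, 129, 94, 59, 48, 50, 50, 51, 51, 51, 52, 51, 51, 52, 52, 53, 52, 52, 52, 53, 53, 53, 53, 54, 54, 54, 54, 55, 56, 55, 57, 57, 56, 52, 64, 101, 132, 141, 141, 141, 142, 142, 142, 153, 172, 182, 185, 184, 183, 183, 183, 181, 180, 179, 180, 178, 178, 189, 
[... 749 characters left out ...]
, 188]
col254 [49, 49, 50, 49, 49, 48, 47, 48, 48, 48, 49, 49, 48, 49, 48, 46, 43, 43, 46, 50, 53, 53, 58, 77, 108, 132, 140, 139, 139, 138, 139, 139, 137, 136, 136, 137, 138, 139, 140, 140, 141, 142, 144, 153, 170, 182, 186, 186, 185, 185, 185, 185, 185, 186, 186]
[30, 32, 32, 31, 31, 32, 33, 32, 32, 32, 32, 31, 32, 33, 32, 33, 32, 30, 35, 40, 43, 47, 51, 53, 56, 56, 57, 55, 55, 56, 56, 54, 56, 55, 56, 56, 56, 54, 57, 57, 56, 54, 55, 54, 12, 11, 12, 12, 13, 11, 0, 1, 0, -1, 0]
[20, 20, 21, 20, 20, 20, 20, 19, 19, 20, 19, 20, 20, 20, 20, 21, 26, 30, 35, 39, 43, 47, 53, 56, 54, 56, 56, 54, 56, 55, 56, 56, 55, 55, 56, 55, 55, 56, 55, 57, 56, 56, 56, 55, 12, 11, 11, 11, 12, 11, 0, -1, 0, 0, -1]
```

Run:
```python
from h import *
s,c=pickle.load(open("w4.pkl","rb"))
im=c["image"][0:200,190:320,::-1]; cv2.imwrite("pics/w4c.png",cv2.resize(im,None,fx=3,fy=3,interpolation=cv2.INTER_CUBIC))
```

```text
(no output)
```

View pics/w4c.png

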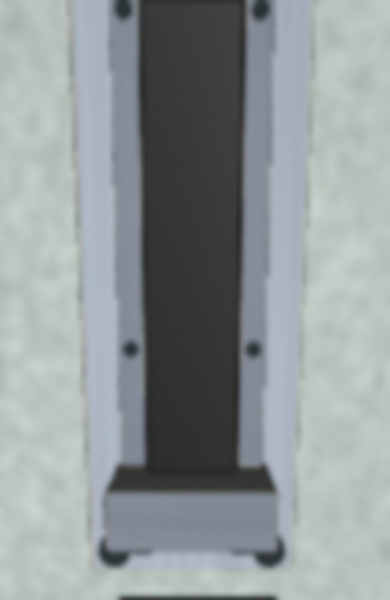

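```bash
cat >> h.py <<'E'
def course_edges(c,s,r0,r1,z,lc,rc,step=2):
    g=c["image"].mean(2); L=[];Rr=[]
    for r in range(r0,r1,step):
        a,_=edge_sub(g[r],lc[0],lc[1]); b,_=edge_sub(g[r],rc[0],rc[1]); L.append((a,r)); Rr.append((b,r))
    L=onplane(c,L,z,s)[:,:2]; Rr=onplane(c,Rr,z,s)[:,:2]
    out=[]
    for q in (L,Rr):
        vx,vy,x0,y0=cv2.fitLine(q.astype(np.float32)*1000,cv2.DIST_HUBER,0,.01,.01).ravel()
        if vy<0: vx,vy=-vx,-vy
        res=(q*1000-[x0,y0])@[-vy,vx]
        out.append((x0,y0,vx,vy,np.std(res)))
    return out
E
python3 - <<'E'
from h import *
s,c=pickle.load(open("w4.pkl","rb"))
e=course_edges(c,s,6,150,.032,(230,246),(262,276))
for l in e: print("ang",np.degrees(np.arctan2(l[3],l[2])).round(2),"x at y=-60,-140",[round(l[0]+l[2]/l[3]*(y-l[1]),2) for y in (-60,-140)],"res",round(l[4],2))
g=c["image"].mean(2)
for z,lo,hi in ((.056,160,167),(.056,180,188)):
    q=[(u,edge_sub(g[:,u],lo,hi)[0]) for u in range(235,272,4)]
    p=onplane(c,q,z,s)*1000; print(z,p[:,:2].round(1).tolist())
q=[(u,157.3) for u in (244,254,264)]; print(onplane(c,q,.032,s).round(4))
E
```

```text
ang 86.37 x at y=-60,-140 [np.float32(442.9), np.float32(437.82)] res 0.78
ang 86.33 x at y=-60,-140 [np.float32(471.54), np.float32(466.4)] res 0.14
0.056 [[436.2, -143.4], [439.6, -143.6], [442.9, -143.8], [446.3, -144.0], [449.7, -144.2], [453.1, -144.4], [456.4, -144.7], [459.8, -144.9], [463.2, -145.1], [466.6, -145.3]]
0.056 [[434.6, -162.3], [438.1, -162.4], [441.6, -161.5], [445.1, -161.7], [448.5, -161.9], [452.0, -162.2], [455.4, -162.3], [458.9, -162.7], [462.3, -163.8], [465.7, -164.3]]
[[ 0.443  -0.1435  0.032 ]
 [ 0.4523 -0.144   0.032 ]
 [ 0.4615 -0.1446  0.032 ]]
```

Run:
```python
from h import *
s,c=pickle.load(open("w4.pkl","rb")); g=c["image"].mean(2)
zt=s["tool_pos"][2]+.012
Rm=R.from_rotvec(s["tcp_rot"]).as_matrix()
for r in (218,224,230,234):
    a=edge_sub(g[r],220,236)[0]; b=edge_sub(g[r],276,292)[0]
    p=(onplane(c,[(a,r),(b,r)],zt,s)-s["tool_pos"])@Rm*1000; print(r,round(a,1),round(b,1),p[:,1].round(2),p[:,1].mean().round(2))
q=[(u,edge_sub(g[:,u],203,222)[0]) for u in (240,250,260,270)]
print(q, ((onplane(c,q,zt,s)-s["tool_pos"])@Rm*1000)[:,0].round(2))
q=[(u,edge_sub(g[:,u],310,328)[0]) for u in (240,250,260,270)]
print(q, ((onplane(c,q,zt,s)-s["tool_pos"])@Rm*1000)[:,0].round(2))
print(Rm.round(4))
u=np.array([np.cos(np.radians(86.38)),np.sin(np.radians(86.38))])
# centre line
mid=lambda y:np.array([457.22+(452.11-457.22)/(-80)*(y+60),y])
Sf=mid(-144.3)/1000; print("stop",Sf,"origin",Sf+.1265*u)
tgt=Sf+.0324*u
for z in (.10,.05,.042): print(rel(s,[*tgt,z],86.38))
```

```text
218 226.0 285.2 [-14.13  13.22] -0.45
224 226.1 285.1 [-14.2   13.27] -0.46
230 226.3 285.0 [-14.22  13.31] -0.45
234 226.3 284.9 [-14.28  13.34] -0.47
[(240, np.float64(211.82380433380604)), (250, np.float64(212.24501095712185)), (260, np.float64(212.19035457074642)), (270, np.float64(212.2098357528448))] [31.38 31.15 31.16 31.14]
[(240, np.float64(320.2496045976877)), (250, np.float64(322.46147498488426)), (260, np.float64(320.85197503864765)), (270, np.float64(320.3119441270828))] [-30.57 -32.06 -31.03 -30.71]
[[ 0.0603  0.9982  0.0054]
 [ 0.9982 -0.0603 -0.0036]
 [-0.0032  0.0056 -1.    ]]
stop [ 0.45183534 -0.1443    ] origin [ 0.45982241 -0.0180524 ]
([5.92, -0.19, 6.04], [0.006, 0.003, 0.003])
([5.93, -0.21, 11.04], [0.006, 0.003, 0.003])
([5.94, -0.22, 11.84], [0.006, 0.003, 0.003])
```

The stop face is at (0.4518,-0.1443), the jig's angle is 86.4° and the course width reads 28.6 mm, which all fits. I move the half bar in above its seat with about 1 mm gap to the stop, then check before lowering.

play_rows(slide=[[3,-0.1,1],[5.9,-0.17,4],[5.9,-0.17,7],[5.9,-0.17,9.5],[5.9,-0.17,10.8],[5.9,-0.17,11.2],[5.9,-0.17,11.2],[5.9,-0.17,11.2],[5.9,-0.17,11.2]], delta_rot=[[0.006,0.003,0.003],[0.006,0.003,0.003],[0.006,0.003,0.003],[0.006,0.003,0.003],[0.006,0.003,0.003],[0.006,0.003,0.003],[0.006,0.003,0.003],[0.006,0.003,0.003],[0.006,0.003,0.003]])

```text
time: 6.68
tool_pos: [0.4562, -0.113, 0.0486]
tcp_rot: [-2.291, -2.147, 0.0]
wrist_force: [-1.4, 4.5, -4.4]
width: 0.32
```

Run:
```python
from workcell import *
from h import *
s,c=shot("wrist","w5"); print(s["tool_pos"],yaw(s),s["time"],s["wrist_force"],s["width"])
u=np.array([np.cos(np.radians(86.38)),np.sin(np.radians(86.38))]); Sf=np.array([.45184,-.1443])
n=np.array([u[1],-u[0]]); tgt=Sf+.0324*u+.00046*n
for z in (.041,.040): print(rel(s,[*tgt,z],86.38))
sc=read_camera("side"); p=proj(sc,[[*Sf,.05]])[0]; print(p)
x,y=int(p[0]),int(p[1]); im=sc["image"][y-45:y+45,x-60:x+60,::-1]; cv2.imwrite("pics/s5.png",cv2.resize(im,None,fx=6,fy=6,interpolation=cv2.INTER_CUBIC))
```

```text
[ 0.45616314 -0.11299226  0.0485566 ] 86.29356172489432 6.6833 [-1.43817188  4.52767753 -4.43736202] 0.3195874381270022
([0.09, -0.19, 0.76], [-0.002, -0.001, -0.002])
([0.09, -0.19, 0.86], [-0.002, -0.001, -0.002])
[316.84319799 185.40390917]
```

View pics/w5.png

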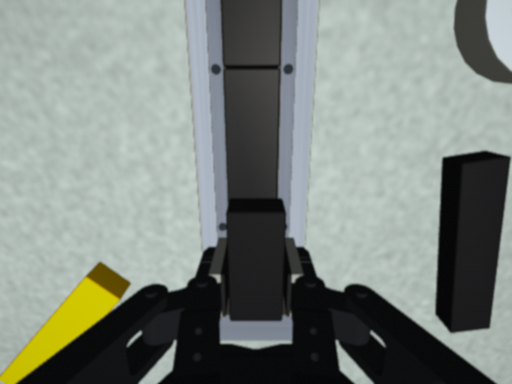

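View pics/s5.png

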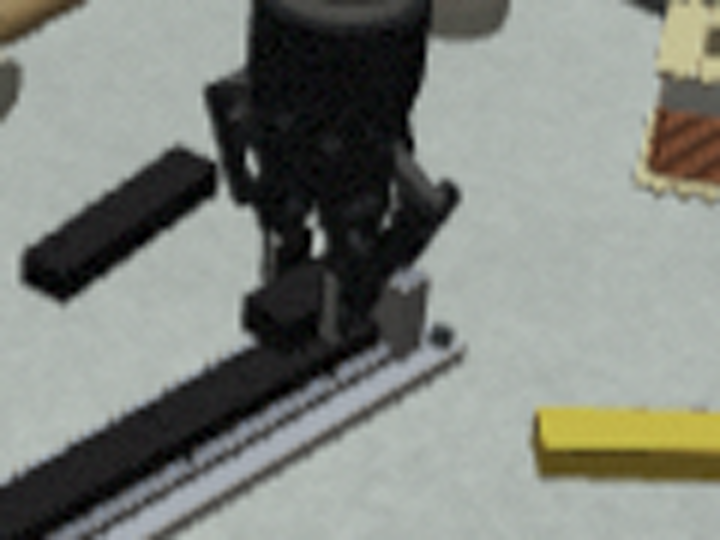

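play_rows(slide=[[0.1,-0.19,0],[0.1,-0.19,0],[0.1,-0.19,0],[0.1,-0.19,0]], delta_rot=[[0,0,0],[0,0,0],[0,0,0],[0,0,0]])

```text
time: 7.12
tool_pos: [0.4554, -0.1125, 0.0497]
tcp_rot: [2.291, 2.148, 0.002]
wrist_force: [0.1, 0.2, -1.2]
width: 0.317
```

```bash
cat >> h.py <<'E'
U=np.array([np.cos(np.radians(86.38)),np.sin(np.radians(86.38))]); N=np.array([U[1],-U[0]]); O=np.array([.45982,-.01805])
def jig(xy): # world m -> jig mm (along y, lateral toward +tool y)
    d=(np.asarray(xy)[...,:2]-O)*1000; return d@U, d@N
E
python3 - <<'E'
from workcell import *
from h import *
s,c=shot("wrist","w6"); print(s["tool_pos"],yaw(s),s["time"],s["wrist_force"],s["width"])
tgt=O-.0941*U+.00046*N
for z in (.041,.040): print(rel(s,[*tgt,z],86.38))
# lower course line + held bar
for (r0,r1,z,lc,rc) in ((4,60,.032,(212,232),(270,292)),(80,190,.032,(215,235),(268,290)),(216,236,s["tool_pos"][2]+.012,(218,236),(276,292))):
    e=course_edges(c,s,r0,r1,z,lc,rc)
    for l in e: print(np.degrees(np.arctan2(l[3],l[2])).round(2), np.round(jig(np.array([l[0],l[1]])/1000),2), "res",round(l[4],2))
E
```

```text
[ 0.45535529 -0.11253169  0.04966074] 86.31165928908689 7.1167 [ 0.08636255  0.19714943 -1.24636382] 0.3165495403396484
([0.05, -0.11, 0.87], [0.002, 0.0, -0.001])
([0.05, -0.11, 0.97], [0.002, 0.0, -0.001])
86.33 [ 15.41 -14.03] res 0.05
86.41 [14.92 14.03] res 0.04
86.43 [-32.08 -14.05] res 0.06
86.22 [-30.31  13.99] res 0.06
82.91 [-69.8  -13.32] res 1.36
88.44 [-69.96  15.17] res 0.43
```

play_rows(slide=[[0.06,-0.13,0.3],[0.06,-0.13,0.5],[0.06,-0.13,0.5],[0.06,-0.13,0.5],[0.06,-0.13,0.5]], delta_rot=[[0,0,0],[0,0,0],[0,0,0],[0,0,0],[0,0,0]])

```text
time: 7.58
tool_pos: [0.4538, -0.1117, 0.0443]
tcp_rot: [2.292, 2.148, 0.001]
wrist_force: [0.2, -0.3, -1.8]
width: 0.318
```

Run:
```python
from workcell import *
from h import *
s,c=shot("wrist","w7"); print(s["tool_pos"],yaw(s),s["time"],s["wrist_force"],s["width"],jig(s["tool_pos"]))
tgt=O-.0941*U+.00046*N
for z in (.041,.040): print(rel(s,[*tgt,z],86.38))
```

```text
[ 0.45379483 -0.11170755  0.04430827] 86.30794940858014 7.5833 [ 0.22226358 -0.30518866 -1.77643103] 0.3177963759025605 (np.float64(-93.85109859375927), np.float64(-0.09971305169977566))
([-0.02, 0.06, 0.33], [0.001, -0.0, -0.001])
([-0.02, 0.06, 0.43], [0.001, -0.0, -0.001])
```

play_rows(slide=[[-0.02,0.04,0.08],[-0.02,0.05,0.16],[-0.02,0.05,0.22],[-0.02,0.05,0.28],[-0.02,0.05,0.33],[-0.02,0.05,0.38],[-0.02,0.05,0.38]], delta_rot=[[0,0,0],[0,0,0],[0,0,0],[0,0,0],[0,0,0],[0,0,0],[0,0,0]])

```text
time: 8.22
tool_pos: [0.4543, -0.112, 0.0405]
tcp_rot: [2.292, 2.148, 0.001]
wrist_force: [-0.6, -0.6, -1.4]
width: 0.317
```

Run:
```python
from workcell import *
from h import *
s,c=shot("wrist","w8"); print(s["tool_pos"],yaw(s),s["time"],s["wrist_force"],s["width"],jig(s["tool_pos"]))
tgt=O-.0941*U+.00046*N
for z in (.040,): print(rel(s,[*tgt,z],86.38))
P=cloud(c,s)
for r in range(205,310,15): print(r,(P[r,248:264,2].mean()*1000).round(1))
```

```text
[ 0.45428978 -0.11195048  0.040468  ] 86.30962587924361 8.2167 [-0.56466286 -0.56803229 -1.44216323] 0.31683714771590593 (np.float64(-94.06229782983026), np.float64(0.40959112674608733))
([-0.0, 0.01, 0.05], [0.001, -0.0, -0.001])
205 44.5
220 52.6
235 52.4
250 52.3
265 52.5
280 52.4
295 52.5
```

play_rows(slide=[[0,0,0.04],[0,0,0.08],[0,0,0.1],[0,0,0.1]], delta_rot=[[0,0,0],[0,0,0],[0,0,0],[0,0,0]])

```text
time: 8.6
tool_pos: [0.4544, -0.112, 0.0399]
tcp_rot: [2.292, 2.148, 0.001]
wrist_force: [-2.0, 1.1, 3.6]
width: 0.32
```

Contact at +3.6 N, about 5 N above the carried value. I release here and rise.

play_rows(slide=[[0,0,0],[0,0,0],[0,0,0],[0,0,0],[0,0,-0.5],[0,0,-2],[0,0,-5],[0,0,-8.5],[0,0,-10.5],[0,0,-11],[0,0,-11]], delta_rot=[[0,0,0],[0,0,0],[0,0,0],[0,0,0],[0,0,0],[0,0,0],[0,0,0],[0,0,0],[0,0,0],[0,0,0],[0,0,0]], hand=0.7)

```text
time: 9.52
tool_pos: [0.4561, -0.1125, 0.1524]
tcp_rot: [2.288, 2.145, 0.005]
wrist_force: [0.5, -0.2, 0.1]
width: 0.701
```

Run:
```python
from workcell import *
from h import *
s,c=shot("wrist","w9"); print(s["tool_pos"],yaw(s),s["time"],s["wrist_force"],s["width"],jig(s["tool_pos"]))
```

```text
[ 0.45605218 -0.112514    0.15241404] 86.31037689793985 9.5167 [ 0.46844473 -0.22269459  0.08740918] 0.7014771372023547 (np.float64(-94.51341973496145), np.float64(2.204048945071602))
```

View pics/w9.png

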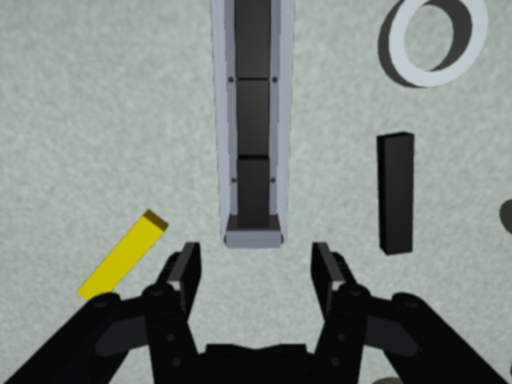

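Run:
```python
from h import *
s,c=pickle.load(open("w9.pkl","rb")); g=c["image"].mean(2)
print(g[195,230:280].round().astype(int).tolist())
print(g[145:240,254].round().astype(int).tolist()); print((cloud(c,s)[145:240,254,2]*1000).round().astype(int).tolist())
for (r0,r1,z,lc,rc) in ((4,70,.032,(228,242),(264,280)),(84,150,.032,(228,242),(264,280)),(166,214,.052,(230,244),(262,276))):
    e=course_edges(c,s,r0,r1,z,lc,rc)
    for l in e: print(np.degrees(np.arctan2(l[3],l[2])).round(2), np.round(jig(np.array([l[0],l[1]])/1000),2), "res",round(l[4],2))
W=cloud(c,s); m=(abs(W[...,2]-.052)<.003)&(c["image"].max(2)<80)
m[:140]=0;m[235:]=0;m[:,:225]=0;m[:,285:]=0
n,l,st,ce=cv2.connectedComponentsWithStats(m.astype(np.uint8)); i=1+np.argmax(st[1:,4]); p=W[l==i][:,:2]; a,b=jig(p); print(st[i,4],np.percentile(a,[0,1,99,100]),np.percentile(b,[0,1,99,100]))
r=cv2.minAreaRect((p*1000).astype(np.float32)); print(r)
im=c["image"][60:260,190:320,::-1]; cv2.imwrite("pics/w9c.png",cv2.resize(im,None,fx=3,fy=3,interpolation=cv2.INTER_CUBIC))
```

```text
[143, 129, 127, 126, 127, 127, 113, 75, 43, 34, 33, 34, 35, 36, 35, 35, 35, 36, 36, 35, 36, 36, 37, 37, 36, 37, 38, 37, 37, 38, 37, 36, 38, 37, 37, 37, 36, 35, 43, 74, 109, 124, 127, 127, 126, 126, 136, 156, 167, 169]
[46, 46, 45, 45, 45, 45, 44, 44, 40, 30, 18, 10, 9, 12, 24, 36, 41, 43, 41, 42, 41, 43, 41, 41, 41, 40, 41, 41, 40, 40, 39, 40, 41, 40, 39, 39, 38, 39, 39, 39, 38, 38, 38, 38, 38, 38, 38, 37, 37, 37, 36, 36, 36, 36, 36, 35, 35, 36, 35, 36, 35, 34, 35, 33, 34, 33, 32, 33, 32, 32, 31, 32, 31, 31, 31, 30, 30, 30, 30, 29, 29, 31, 36, 43, 52, 76, 103, 120, 126, 126, 125, 126, 125, 125, 123]
[32, 32, 32, 32, 30, 33, 32, 32, 31, 35, 38, 42, 46, 51, 51, 53, 51, 52, 52, 52, 51, 53, 51, 51, 51, 52, 53, 51, 52, 52, 52, 52, 51, 52, 51, 52, 51, 52, 52, 53, 52, 52, 52, 52, 52, 52, 52, 53, 51, 52, 52, 52, 52, 52, 52, 52, 52, 52, 51, 51, 51, 51, 51, 52, 51, 53, 51, 52, 52, 52, 52, 52, 53, 50, 51, 51, 51, 53, 52, 52, 52, 52, 49, 51, 53, 55, 56, 55, 57, 57, 55, 56, 56, 55, 55]
86.05 [ 23.31 -14.25] res 0.15
86.26 [30.73 14.38] res 0.09
86.44 [-29.   -14.15] res 0.16
85.94 [-30.31  14.32] res 0.08
86.33 [-91.51 -13.87] res 1.5
86.37 [-84.96  13.92] res 1.67
2369 [-127.17211172 -126.56978412  -62.39512393  -61.9964124 ] [-23.64402854 -17.02760764  17.08693689  23.45588186]
((453.9912414550781, -112.41566467285156), (65.13455200195312, 47.09823226928711), 85.95210266113281)
```

View pics/w9c.png

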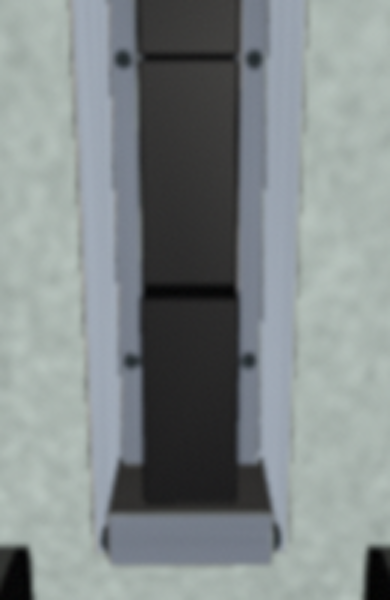

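The half bar sits flush to within 0.1 mm laterally, with its angle matched and about a 1 mm gap at the stop. Next is the full bar, at (395,193) in this picture.

Run:
```python
from workcell import *
from h import *
s,c=pickle.load(open("w9.pkl","rb"))
for b in bars(c,s,thr=75,zmin=.012,zmax=.028): 
    if b["px"][0]>350: print(b)
s=read_state()
print(rel(s,[0.599,-0.138,0.15],95.6));
```

```text
{'px': array([391.,  47.]), 'area': np.int32(444), 'z': np.float64(17.3), 'c': array([583. ,  -2.2]), 'L': 69.1, 'Wd': 20.9, 'ang': 105.5, 'col': array([60., 61., 56.])}
{'px': array([459.,  28.]), 'area': np.int32(660), 'z': np.float64(17.4), 'c': array([628.9,   7.5]), 'L': 52.1, 'Wd': 21.7, 'ang': 95.8, 'col': array([57., 58., 54.])}
{'px': array([397., 192.]), 'area': np.int32(3652), 'z': np.float64(19.6), 'c': array([ 596.2, -136.7]), 'L': 125.9, 'Wd': 27.8, 'ang': 95.4, 'col': array([31., 31., 31.])}
([-1.66, 14.57, 0.09], [0.002, 0.0, -0.162])
```

play_rows(slide=[[-0.4,3.5,0],[-0.9,7.5,0],[-1.5,11.5,0],[-1.7,14,0],[-1.7,14.4,0],[-1.7,14.4,0],[-1.7,14.4,0]], delta_rot=[[0,0,-0.08],[0,0,-0.16],[0,0,-0.16],[0,0,-0.16],[0,0,-0.16],[0,0,-0.16],[0,0,-0.16]])

```text
time: 10.15
tool_pos: [0.5953, -0.1378, 0.1483]
tcp_rot: [-2.111, -2.323, 0.002]
wrist_force: [0.7, 0.7, 0.8]
width: 0.699
```

Run:
```python
from workcell import *
from h import *
s,c=shot("wrist","w10"); print(s["tool_pos"],yaw(s),s["time"],s["joint_vel"].round(3))
for b in bars(c,s,thr=75,zmin=.012,zmax=.028):
    if b["area"]>1000: 
        print(b)
        print(rel(s,[*(b["c"]/1000),0.009],b["ang"]))
```

```text
[ 0.59528575 -0.13776791  0.14833128] 95.48663654812057 10.15 [-0.003 -0.029  0.02  -0.001 -0.    -0.   ]
{'px': array([123.,  95.]), 'area': np.int32(1452), 'z': np.float64(21.4), 'c': array([474. , -77.7]), 'L': 168.4, 'Wd': 12.9, 'ang': 87.3, 'col': array([28., 28., 29.])}
([7.12, -11.46, 13.97], [-0.003, -0.001, 0.143])
{'px': array([258., 178.]), 'area': np.int32(3500), 'z': np.float64(19.8), 'c': array([ 596.9, -136.3]), 'L': 124.6, 'Wd': 26.5, 'ang': 95.5, 'col': array([44., 44., 44.])}
([0.11, 0.21, 13.93], [-0.002, -0.001, -0.0])
```

View pics/w10.png

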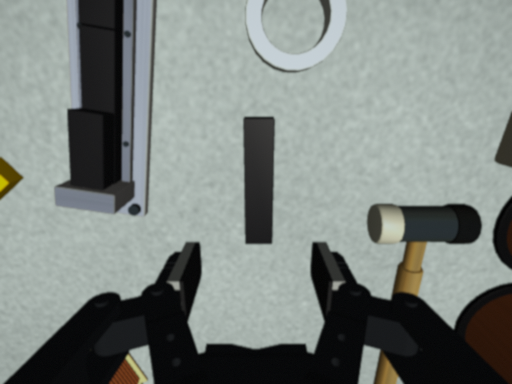

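play_rows(slide=[[0.1,0.2,4],[0.1,0.2,8],[0.1,0.2,11],[0.1,0.2,13],[0.1,0.2,13.8],[0.1,0.2,14],[0.1,0.2,14],[0.1,0.2,14],[0.1,0.2,14]], delta_rot=[[0,0,0],[0,0,0],[0,0,0],[0,0,0],[0,0,0],[0,0,0],[0,0,0],[0,0,0],[0,0,0]])

```text
time: 10.95
tool_pos: [0.5984, -0.1369, 0.0111]
tcp_rot: [2.112, 2.324, 0.002]
wrist_force: [-0.2, 0.1, 0.5]
width: 0.697
```

Run:
```python
from workcell import *
from h import *
s=read_state(); print(s["tool_pos"],yaw(s),s["time"],s["wrist_force"]); print(rel(s,[.5969,-.1363,.0085],95.5))
```

```text
[ 0.5983547  -0.13693721  0.01111356] 95.47855334458397 10.95 [-0.17406068  0.13631499  0.45157461]
([0.08, -0.14, 0.26], [0.002, 0.0, -0.0])
```

play_rows(slide=[[0.08,-0.1,0.2],[0.08,-0.14,0.26],[0.08,-0.14,0.26],[0.08,-0.14,0.26]], delta_rot=[[0,0,0],[0,0,0],[0,0,0],[0,0,0]])

```text
time: 11.28
tool_pos: [0.5971, -0.1364, 0.009]
tcp_rot: [2.111, 2.323, 0.002]
wrist_force: [-0.1, 0.2, -0.5]
width: 0.701
```

play_rows(slide=[[0,0,0],[0,0,0],[0,0,0],[0,0,0],[0,0,0],[0,0,0]], delta_rot=[[0,0,0],[0,0,0],[0,0,0],[0,0,0],[0,0,0],[0,0,0]], hand=0.1, force=50)

```text
time: 11.78
tool_pos: [0.5976, -0.1364, 0.0092]
tcp_rot: [2.111, 2.323, 0.003]
wrist_force: [1.1, -0.3, 0.8]
width: 0.315
```

```bash
cat >> h.py <<'E'
def heldm(c,s,ztop,rows,rl,fl=None):
    g=c["image"].mean(2); Rm=R.from_rotvec(s["tcp_rot"]).as_matrix(); z=s["tool_pos"][2]+ztop
    for r in rows:
        a=edge_sub(g[r],215,240)[0]; b=edge_sub(g[r],270,296)[0]
        p=(onplane(c,[(a,r),(b,r)],z,s)-s["tool_pos"])@Rm*1000; print("lat",r,p[:,1].round(2),p[:,1].mean().round(2))
    for lo,hi in rl:
        q=[(u,edge_sub(g[:,u],lo,hi)[0]) for u in (240,248,256,264,272)]
        print("end",np.round([k[1] for k in q],1),((onplane(c,q,z,s)-s["tool_pos"])@Rm*1000)[:,0].round(2))
E
python3 - <<'E'
from workcell import *
from h import *
s,c=shot("wrist","w11"); print(s["tool_pos"],yaw(s),s["time"],s["wrist_force"],s["width"])
P=held(c,s)
for r in range(130,384,10): print(r,P[r,256].round(1), c["image"][r,256].mean().round())
E
```

```text
[ 0.59757142 -0.13642072  0.00922898] 95.477845841005 11.7833 [ 1.1233659  -0.33624755  0.82586914] 0.3154961029785316
130 [65.9 -0.4  8.9] 169.0
140 [62.1 -0.4  1.7] 21.0
150 [ 59.6  -0.4 -10.5] 46.0
160 [ 55.3  -0.4 -10.7] 44.0
170 [ 50.7  -0.4 -10.2] 44.0
180 [ 46.1  -0.4 -10.5] 43.0
190 [ 41.6  -0.4 -10.9] 41.0
200 [ 36.6  -0.4 -10.6] 42.0
210 [ 31.8  -0.4 -10.9] 40.0
220 [ 26.7  -0.4 -10.7] 38.0
230 [ 21.3  -0.4 -10.3] 38.0
240 [ 16.1  -0.4 -10.5] 37.0
250 [ 10.9  -0.4 -10.8] 35.0
260 [  5.   -0.4 -10.4] 34.0
270 [  0.3  -0.4 -11.9] 34.0
280 [ -6.5  -0.4 -10.5] 33.0
290 [-12.4  -0.4 -10.7] 30.0
300 [-18.6  -0.4 -10.7] 30.0
310 [-24.7  -0.4 -11. ] 29.0
320 [-31.5  -0.4 -10.7] 28.0
330 [-37.8  -0.5 -11.2] 28.0
340 [-45.6  -0.5 -10.3] 26.0
350 [ 10.   -0.5 -67.9] 8.0
360 [ 10.   -0.5 -71.4] 9.0
370 [  9.4  -0.5 -74.1] 8.0
380 [ 10.   -0.5 -77.5] 8.0
```

View pics/w11.png

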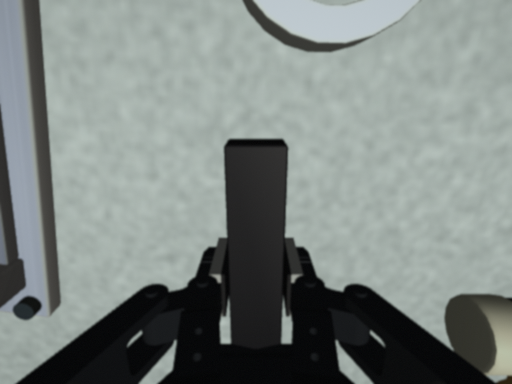

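Run:
```python
from workcell import *
from h import *
s=read_state(); t=O+.0027*U+.0004*N; print(t)
print(rel(s,[*t,0.085],86.38));
```

```text
[ 0.46038968 -0.01538064]
([13.35, -12.47, -7.63], [0.003, 0.001, 0.159])
```

play_rows(slide=[[0,0,-1],[0,0,-3],[0,0,-6],[0.5,-0.5,-7.6],[3,-3,-7.6],[6,-5.5,-7.6],[9,-8.3,-7.6],[11.5,-10.8,-7.6],[13,-12.2,-7.6],[13.4,-12.5,-7.6],[13.4,-12.5,-7.6],[13.4,-12.5,-7.6]], delta_rot=[[0,0,0],[0,0,0],[0,0,0],[0,0,0],[0,0,0.05],[0,0,0.1],[0,0,0.16],[0,0,0.16],[0,0,0.16],[0,0,0.16],[0,0,0.16],[0,0,0.16]])

```text
time: 12.83
tool_pos: [0.4606, -0.0151, 0.0851]
tcp_rot: [2.288, 2.147, 0.004]
wrist_force: [0.5, -0.0, -3.2]
width: 0.318
```

Run:
```python
from workcell import *
from h import *
s,c=shot("wrist","w12"); print(s["tool_pos"],yaw(s),s["time"],s["wrist_force"],s["width"],jig(s["tool_pos"]))
t=O+.0027*U+.0004*N
print(rel(s,[*t,0.07],86.38)); 
heldm(c,s,.0108,(170,190,210,225),[(138,156)])
```

```text
[ 0.46058121 -0.0150633   0.08505746] 86.3568162845184 12.8333 [ 0.45836463 -0.00817224 -3.15079557] 0.31795490365439943 (np.float64(3.028802474973148), np.float64(0.5711137394305507))
([-0.03, -0.02, 1.51], [0.005, 0.001, -0.0])
lat 170 [-14.51  13.36] -0.57
lat 190 [-14.44  13.37] -0.53
lat 210 [-14.33  13.27] -0.53
lat 225 [-14.55  13.38] -0.59
end [138.4 138.3 138.4 138.4 138.3] [64.59 64.59 64.55 64.56 64.59]
```

View pics/w12.png

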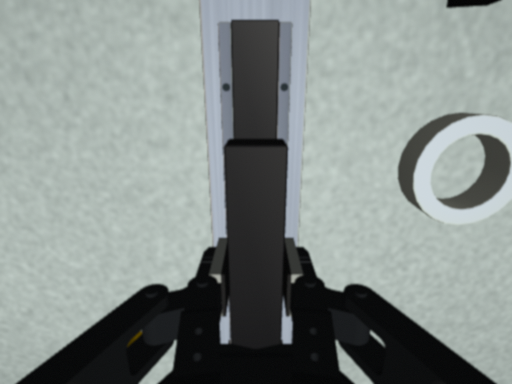

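play_rows(slide=[[-0.03,0,0.8],[-0.03,0,1.6],[-0.03,0,2.4],[-0.03,0,3.0],[-0.03,0,3.4],[-0.03,0,3.6],[-0.03,0,3.7],[-0.03,0,3.7]], delta_rot=[[0.005,0.001,0],[0.005,0.001,0],[0.005,0.001,0],[0.005,0.001,0],[0.005,0.001,0],[0.005,0.001,0],[0.005,0.001,0],[0.005,0.001,0]])

```text
time: 13.55
tool_pos: [0.4613, -0.0157, 0.0479]
tcp_rot: [-2.291, -2.149, 0.0]
wrist_force: [-1.0, 0.1, -3.7]
width: 0.313
```

Run:
```python
from workcell import *
from h import *
s,c=shot("wrist","w13"); print(s["tool_pos"],yaw(s),s["time"],s["wrist_force"],s["width"],jig(s["tool_pos"]))
t=O+.0027*U+.0004*N
print(rel(s,[*t,0.0412],86.38)); 
P=cloud(c,s)
for r in range(155,340,30): print(r,(P[r,248:264,2].mean()*1000).round(1))
```

```text
[ 0.46129435 -0.0157422   0.0479387 ] 86.31560218328194 13.55 [-1.04093022  0.12513501 -3.73548999] 0.3130495272606407 (np.float64(2.3962819861179674), np.float64(1.3256967751817956))
([0.03, -0.09, 0.67], [-0.0, -0.0, -0.001])
155 58.7
185 58.3
215 58.9
245 58.5
275 58.7
305 58.6
335 58.6
```

play_rows(slide=[[0.03,-0.09,0.1],[0.03,-0.1,0.25],[0.03,-0.1,0.4],[0.03,-0.1,0.48],[0.03,-0.1,0.52],[0.03,-0.1,0.52]], delta_rot=[[0,0,-0.001],[0,0,-0.001],[0,0,-0.001],[0,0,-0.001],[0,0,-0.001],[0,0,-0.001]])

```text
time: 14.1
tool_pos: [0.4605, -0.0153, 0.043]
tcp_rot: [-2.29, -2.15, -0.0]
wrist_force: [-0.6, -0.2, -3.3]
width: 0.315
```

Run:
```python
from workcell import *
from h import *
s,c=shot("wrist","w14"); print(s["tool_pos"],yaw(s),s["time"],s["wrist_force"],s["width"],jig(s["tool_pos"]))
t=O+.0027*U+.0004*N
print(rel(s,[*t,0.0412],86.38)); 
P=cloud(c,s)
for r in range(155,340,60): print(r,(P[r,248:264,2].mean()*1000).round(1))
```

```text
[ 0.4604537  -0.01534072  0.04297964] 86.37980451542379 14.1 [-0.56908065 -0.23176156 -3.25035566] 0.315107847827475 (np.float64(2.7438858221987266), np.float64(0.461372302529792))
([-0.0, -0.01, 0.18], [-0.0, -0.0, -0.0])
155 53.5
215 53.6
275 53.5
335 53.5
```

play_rows(slide=[[0,0,0.05],[0,0,0.1],[0,0,0.14],[0,0,0.18],[0,0,0.21],[0,0,0.21]], delta_rot=[[0,0,0],[0,0,0],[0,0,0],[0,0,0],[0,0,0],[0,0,0]])

```text
time: 14.65
tool_pos: [0.4605, -0.0154, 0.0412]
tcp_rot: [-2.29, -2.15, -0.0]
wrist_force: [-2.3, -0.0, 0.3]
width: 0.319
```

play_rows(slide=[[0,0,0],[0,0,0],[0,0,0],[0,0,0],[0,0,-0.5],[0,0,-2],[0,0,-5],[0,0,-8.5],[0,0,-10.5],[0,0,-11],[0,0,-11]], delta_rot=[[0,0,0],[0,0,0],[0,0,0],[0,0,0],[0,0,0],[0,0,0],[0,0,0],[0,0,0],[0,0,0],[0,0,0],[0,0,0]], hand=0.7)

```text
time: 15.57
tool_pos: [0.4624, -0.0155, 0.1538]
tcp_rot: [2.288, 2.148, 0.006]
wrist_force: [-0.5, -0.0, -0.6]
width: 0.697
```

Run:
```python
from workcell import *
from h import *
s,c=shot("wrist","w15"); print(s["tool_pos"],yaw(s),s["time"],s["wrist_force"],s["width"],jig(s["tool_pos"]))
for (r0,r1,z,lc,rc) in ((60,110,.032,(228,244),(262,280)),(130,236,.052,(228,244),(262,280))):
    e=course_edges(c,s,r0,r1,z,lc,rc)
    for l in e: print(np.degrees(np.arctan2(l[3],l[2])).round(2), np.round(jig(np.array([l[0],l[1]])/1000),2), "res",round(l[4],2))
W=cloud(c,s); g=c["image"].mean(2)
col=np.arange(40,330); z=(W[col,254,2]*1000).round(); a=jig(W[col,254])[0]
for k in range(0,290,4): print(col[k],z[k],a[k].round(1),g[col[k],254].round(),end=" | ")
print(rel(s,[0.610,0.143,0.15],90))
for b in bars(c,s,thr=75,zmin=.012,zmax=.028):
    if b["px"][0]>300: print(b)
```

```text
[ 0.46243488 -0.01551948  0.15379659] 86.3795573384002 15.5667 [-0.48045792 -0.01711467 -0.58331908] 0.6966071242028443 (np.float64(2.690575132160466), np.float64(2.449886324289972))
86.95 [ 91.58 -14.25] res 1.78
86.7 [92.81 14.37] res 2.13
86.54 [  5.39 -13.91] res 0.94
86.25 [22.23 13.99] res 1.0
40 32.0 125.8 94.0 | 44 31.0 123.1 59.0 | 48 32.0 120.1 58.0 | 52 31.0 117.4 57.0 | 56 30.0 114.5 57.0 | 60 32.0 111.3 56.0 | 64 32.0 108.4 56.0 | 68 32.0 105.4 55.0 | 72 32.0 102.4 55.0 | 76 32.0 99.3 54.0 | 80 31.0 96.3 54.0 | 84 32.0 93.2 52.0 | 88 31.0 90.0 52.0 | 92 32.0 86.9 51.0 | 96 33.0 83.7 50.0 | 100 33.0 80.5 50.0 | 104 31.0 77.2 48.0 | 108 31.0 74.0 49.0 | 112 31.0 70.7 46.0 | 116 32.0 67.4 46.0 | 120 44.0 65.1 20.0 | 124 52.0 62.6 49.0 | 128 53.0 59.5 50.0 | 132 51.0 56.2 50.0 | 136 52.0 53.0 49.0 | 140 52.0 49.9 48.0 | 144 52.0 46.6 48.0 | 148 50.0 43.0 47.0 | 152 51.0 39.9 45.0 | 156 51.0 36.4 45.0 | 160 53.0 33.5 44.0 | 164 52.0 29.9 43.0 | 168 52.0 26.4 43.0 | 172 52.0 22.9 41.0 | 176 52.0 19.5 41.0 | 180 52.0 15.9 40.0 | 184 52.0 12.5 39.0 | 188 51.0 8.5 38.0 | 192 52.0
[... 971 characters left out ...]
34., 34.])}
{'px': array([378., 139.]), 'area': np.int32(319), 'z': np.float64(17.3), 'c': array([582.6,  16.4]), 'L': 66.6, 'Wd': 19.0, 'ang': 70.5, 'col': array([62., 63., 58.])}
{'px': array([432., 157.]), 'area': np.int32(427), 'z': np.float64(17.3), 'c': array([ 6.272e+02, -2.000e-01]), 'L': 52.7, 'Wd': 22.9, 'ang': 67.8, 'col': array([61., 62., 57.])}
{'px': array([491., 291.]), 'area': np.int32(421), 'z': np.float64(19.7), 'c': array([ 719. , -157.2]), 'L': 43.2, 'Wd': 22.4, 'ang': 56.7, 'col': array([52., 53., 46.])}
{'px': array([507., 355.]), 'area': np.int32(354), 'z': np.float64(17.5), 'c': array([ 757.8, -253.8]), 'L': 85.2, 'Wd': 5.1, 'ang': 94.3, 'col': array([50., 39., 21.])}
```

View pics/w15.png

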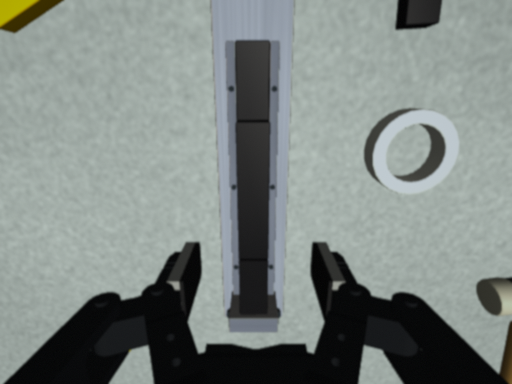

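The full bar sits flush and spans the lower joint, with small gaps. Next is the other half bar, at about (0.608, 0.143). Its 20 mm height and 63 mm length separate it from the odd bar.

play_rows(slide=[[2.5,2.5,0],[5.5,5,0],[8.7,7.7,0],[12,10.3,0],[15,12.6,0.2],[16.5,13.5,0.4],[16.8,13.6,0.4],[16.8,13.6,0.4],[16.8,13.6,0.4]], delta_rot=[[0.005,0,-0.06],[0.005,0,-0.06],[0.005,0,-0.06],[0.005,0,-0.06],[0.005,0,-0.06],[0.005,0,-0.06],[0.005,0,-0.06],[0.005,0,-0.06],[0.005,0,-0.06]])

```text
time: 16.37
tool_pos: [0.6055, 0.1429, 0.146]
tcp_rot: [-2.221, -2.215, 0.009]
wrist_force: [-0.6, -0.9, -0.4]
width: 0.705
```

Run:
```python
from workcell import *
from h import *
s,c=shot("wrist","w16"); print(s["tool_pos"],yaw(s),s["time"],s["joint_vel"].round(3))
for b in bars(c,s,thr=75,zmin=.011,zmax=.028):
    if b["area"]>1000: 
        print(b)
        print(rel(s,[*(b["c"]/1000),0.009],b["ang"]))
```

```text
[0.60546721 0.14293457 0.14598308] 89.8354544796418 16.3667 [-0.017 -0.024  0.007 -0.    -0.001 -0.001]
{'px': array([263.,  35.]), 'area': np.int32(2407), 'z': np.float64(15.8), 'c': array([610.5, 270.9]), 'L': 57.3, 'Wd': 26.5, 'ang': 75.6, 'col': array([58., 58., 57.])}
([12.81, 0.57, 13.68], [-0.007, 0.002, 0.248])
{'px': array([260., 181.]), 'area': np.int32(1792), 'z': np.float64(19.7), 'c': array([608.3, 145.1]), 'L': 62.9, 'Wd': 26.2, 'ang': 90.4, 'col': array([40., 40., 40.])}
([0.23, 0.38, 13.7], [-0.007, 0.001, -0.01])
{'px': array([417., 198.]), 'area': np.int32(1298), 'z': np.float64(11.8), 'c': array([761.8, 123.9]), 'L': 71.4, 'Wd': 31.9, 'ang': 86.9, 'col': array([23., 23., 23.])}
([-1.84, 15.74, 13.58], [-0.007, 0.001, 0.051])
```

View pics/w16.png

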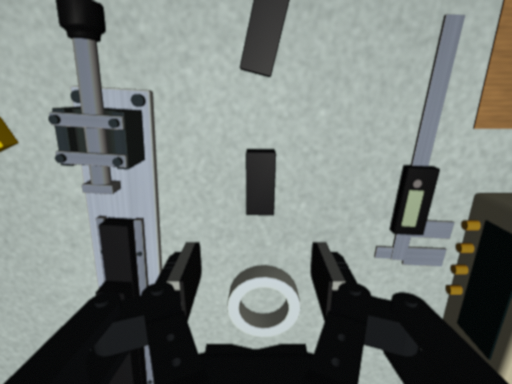

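play_rows(slide=[[0.2,0.3,4],[0.2,0.3,8],[0.2,0.3,11],[0.2,0.3,12.8],[0.2,0.3,13.6],[0.2,0.3,13.8],[0.2,0.3,13.8],[0.2,0.3,13.8]], delta_rot=[[-0.007,0,-0.01],[-0.007,0,-0.01],[-0.007,0,-0.01],[-0.007,0,-0.01],[-0.007,0,-0.01],[-0.007,0,-0.01],[-0.007,0,-0.01],[-0.007,0,-0.01]])

```text
time: 17.08
tool_pos: [0.6092, 0.1442, 0.0105]
tcp_rot: [2.213, 2.226, 0.004]
wrist_force: [-0.0, -0.7, -0.2]
width: 0.701
```

Run:
```python
from workcell import *
from h import *
s=read_state(); print(s["tool_pos"],yaw(s),s["time"],s["wrist_force"]); print(rel(s,[.6083,.1451,.0085],90.4))
```

```text
[0.60915263 0.1442116  0.01046989] 90.3302013409224 17.0833 [-0.0300078  -0.68965157 -0.17836148]
([0.09, -0.09, 0.2], [0.004, 0.0, -0.001])
```

play_rows(slide=[[0.09,-0.09,0.15],[0.09,-0.09,0.22],[0.09,-0.09,0.22],[0.09,-0.09,0.22]], delta_rot=[[0.004,0,0],[0.004,0,0],[0.004,0,0],[0.004,0,0]])

```text
time: 17.42
tool_pos: [0.6089, 0.1453, 0.0092]
tcp_rot: [2.214, 2.228, 0.001]
wrist_force: [0.5, 0.1, -0.2]
width: 0.7
```

play_rows(slide=[[0,0,0],[0,0,0],[0,0,0],[0,0,0],[0,0,0],[0,0,0]], delta_rot=[[0,0,0],[0,0,0],[0,0,0],[0,0,0],[0,0,0],[0,0,0]], hand=0.1, force=40)

```text
time: 17.92
tool_pos: [0.6092, 0.1455, 0.0095]
tcp_rot: [2.214, 2.227, 0.002]
wrist_force: [-1.1, -0.2, 3.8]
width: 0.315
```

Run:
```python
from workcell import *
from h import *
s,c=shot("wrist","w17"); print(s["tool_pos"],yaw(s),s["time"],s["wrist_force"],s["width"])
P=held(c,s)
for r in range(190,330,8): print(r,P[r,256].round(1), c["image"][r,256].mean().round())
# tgt
s0=s; print(rel(s,[*(O+.0975*U+.0004*N),0.085],86.38), O+.0975*U)
```

```text
[0.6091779  0.14546377 0.00954983] 90.34098979327895 17.9167 [-1.14773038 -0.20096219  3.76640624] 0.3145615182964005
190 [34.7 -0.3  9.8] 168.0
198 [30.1 -0.3 10. ] 135.0
206 [30.7 -0.3 -3. ] 7.0
214 [ 29.8  -0.3 -10.9] 24.0
222 [25.3 -0.3 -9.9] 28.0
230 [ 21.2  -0.4 -10.2] 29.0
238 [ 17.1  -0.4 -10.5] 29.0
246 [ 13.2  -0.4 -11.2] 28.0
254 [  8.6  -0.4 -10.7] 28.0
262 [  3.9  -0.4 -10.4] 26.0
270 [ -0.6  -0.4 -10.6] 27.0
278 [-6.3 -0.4 -9.2] 26.0
286 [-10.9  -0.4  -9.5] 26.0
294 [-15.2  -0.4 -10.3] 26.0
302 [-19.8  -0.4 -10.8] 25.0
310 [-26.1  -0.4  -9.4] 24.0
318 [-30.7  -0.4 -10.2] 26.0
326 [-55.1  -0.3   9.8] 168.0
([-6.54, -14.31, -7.57], [0.002, -0.0, 0.069]) [0.46597604 0.07925546]
```

View pics/w17.png

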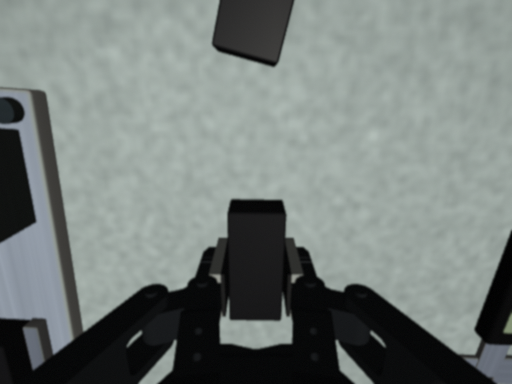

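play_rows(slide=[[0,0,-1],[0,0,-3],[0,0,-6],[-0.3,-0.5,-7.6],[-1.5,-3.5,-7.6],[-3,-7,-7.6],[-4.5,-10.5,-7.6],[-6,-13,-7.6],[-6.45,-14.2,-7.6],[-6.45,-14.3,-7.6],[-6.45,-14.3,-7.6],[-6.45,-14.3,-7.6]], delta_rot=[[0,0,0],[0,0,0],[0,0,0],[0,0,0],[0.002,0,0.07],[0.002,0,0.07],[0.002,0,0.07],[0.002,0,0.07],[0.002,0,0.07],[0.002,0,0.07],[0.002,0,0.07],[0.002,0,0.07]])

```text
time: 18.97
tool_pos: [0.4677, 0.0804, 0.0859]
tcp_rot: [2.291, 2.149, 0.002]
wrist_force: [0.2, 0.5, -1.4]
width: 0.32
```

Run:
```python
from workcell import *
from h import *
s,c=shot("wrist","w18"); print(s["tool_pos"],yaw(s),s["time"],s["wrist_force"],s["width"],jig(s["tool_pos"]))
print(rel(s,[*(O+.0983*U+.0004*N),0.0475],86.38))
heldm(c,s,.0105,(218,226,234),[(200,222)])
P=held(c,s); print(P[205:235:3,256,[0,2]].round(1).tolist())
```

```text
[0.46768206 0.08035808 0.08592231] 86.32435854510864 18.9667 [ 0.15525859  0.46730619 -1.40405017] 0.31955791081338586 (np.float64(98.7081306366734), np.float64(1.6329988362234744))
([-0.04, -0.13, 3.84], [0.001, -0.001, -0.001])
lat 218 [-14.01  13.61] -0.2
lat 226 [-14.06  13.52] -0.27
lat 234 [-14.2   13.55] -0.32
end [212.8 198.4 198.5 198.9 199.1] [30.2  37.32 37.27 37.07 36.97]
[[30.6, -1.6], [30.5, -5.2], [30.0, -7.7], [29.7, -10.7], [28.1, -10.7], [26.6, -10.5], [24.7, -9.9], [23.5, -10.6], [21.7, -10.2], [19.8, -9.5]]
```

View pics/w18.png

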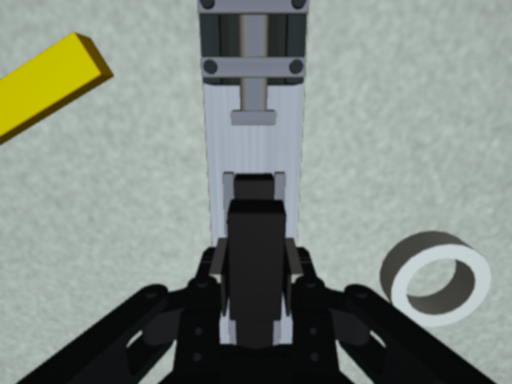

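play_rows(slide=[[0,-0.13,0.8],[0,-0.15,1.6],[0,-0.17,2.4],[0,-0.18,3.0],[0,-0.2,3.5],[0,-0.2,3.8],[0,-0.2,3.8],[0,-0.2,3.8]], delta_rot=[[0,0,0],[0,0,0],[0,0,0],[0,0,0],[0,0,0],[0,0,0],[0,0,0],[0,0,0]])

```text
time: 19.68
tool_pos: [0.4659, 0.0806, 0.0477]
tcp_rot: [2.291, 2.149, 0.002]
wrist_force: [-0.4, -0.6, -1.8]
width: 0.32
```

Run:
```python
from workcell import *
from h import *
s,c=shot("wrist","w19"); print(s["tool_pos"],yaw(s),s["time"],s["wrist_force"],s["width"],jig(s["tool_pos"]))
print(rel(s,[*(O+.0986*U+.00035*N),0.0415],86.38))
P=cloud(c,s)
for r in range(220,310,20): print(r,(P[r,248:264,2].mean()*1000).round(1))
```

```text
[0.46593683 0.08061736 0.04766295] 86.33704617489687 19.6833 [-0.36993961 -0.58618336 -1.77770209] 0.32037269997586304 (np.float64(98.85670023765391), np.float64(-0.12512550854885984))
([-0.03, 0.05, 0.62], [0.001, -0.001, -0.001])
220 nan
240 nan
260 57.9
280 nan
300 57.9
```

play_rows(slide=[[-0.02,0.04,0.15],[-0.02,0.04,0.3],[-0.02,0.04,0.4],[-0.02,0.04,0.46],[-0.02,0.04,0.46],[-0.02,0.04,0.46]], delta_rot=[[0,0,0],[0,0,0],[0,0,0],[0,0,0],[0,0,0],[0,0,0]])

```text
time: 20.23
tool_pos: [0.4666, 0.0804, 0.0434]
tcp_rot: [2.291, 2.149, 0.003]
wrist_force: [-0.7, -0.2, -2.2]
width: 0.316
```

Run:
```python
from workcell import *
from h import *
s,c=shot("wrist","w20"); print(s["tool_pos"],yaw(s),s["time"],s["wrist_force"],s["width"],jig(s["tool_pos"]))
print(rel(s,[*(O+.0986*U+.00035*N),0.0415],86.38))
P=cloud(c,s)
for r in range(220,310,20): print(r,(np.nanmean(P[r,248:264,2])*1000).round(1))
```

```text
[0.46664511 0.08044836 0.04344968] 86.34136211206537 20.2333 [-0.67510095 -0.20327946 -2.19455354] 0.3159388597172222 (np.float64(98.73276107943133), np.float64(0.5924154492010401))
([-0.01, -0.02, 0.19], [0.002, -0.001, -0.001])
220 53.5
240 53.9
260 54.0
280 53.9
300 53.5
```

play_rows(slide=[[-0.01,-0.02,0.05],[-0.01,-0.02,0.1],[-0.01,-0.02,0.14],[-0.01,-0.02,0.18],[-0.01,-0.02,0.22],[-0.01,-0.02,0.22]], delta_rot=[[0,0,0],[0,0,0],[0,0,0],[0,0,0],[0,0,0],[0,0,0]])

```text
time: 20.78
tool_pos: [0.4665, 0.0803, 0.0415]
tcp_rot: [2.291, 2.149, 0.002]
wrist_force: [-2.4, 0.0, 1.9]
width: 0.321
```

play_rows(slide=[[0,0,0],[0,0,0],[0,0,0],[0,0,0],[0,0,-0.5],[0,0,-2],[0,0,-5],[0,0,-8.5],[0,0,-10.5],[0,0,-11],[0,0,-11]], delta_rot=[[0,0,0],[0,0,0],[0,0,0],[0,0,0],[0,0,0],[0,0,0],[0,0,0],[0,0,0],[0,0,0],[0,0,0],[0,0,0]], hand=0.7)

```text
time: 21.7
tool_pos: [0.4681, 0.0805, 0.1541]
tcp_rot: [2.288, 2.147, 0.009]
wrist_force: [0.6, -0.1, 0.2]
width: 0.696
```

Run:
```python
from workcell import *
from h import *
s,c=shot("wrist","w21"); print(s["tool_pos"],yaw(s),s["time"],s["wrist_force"],s["width"],jig(s["tool_pos"]))
for (r0,r1,z,lc,rc) in ((165,192,.052,(228,244),(262,280)),(205,236,.052,(228,244),(262,280))):
    e=course_edges(c,s,r0,r1,z,lc,rc)
    for l in e: print(np.degrees(np.arctan2(l[3],l[2])).round(2), np.round(jig(np.array([l[0],l[1]])/1000),2), "res",round(l[4],2))
W=cloud(c,s); g=c["image"].mean(2)
for t in ["plunger_pad","plunger_knob_end","jig_vblock"]:
    print(t,[(np.round(r["at"]),round(r["conf"],2)) for r in landmark_of(t,c)[:4]])
for r in range(0,250,4): print(r,(W[r,253,2]*1000).round(),jig(W[r,253])[0].round(1),g[r,253].round(),end=" | ")
```

```text
[0.46814938 0.0805161  0.15412001] 86.34070161770933 21.7 [ 0.63613577 -0.14639837  0.17506597] 0.6963759172982438 (np.float64(98.89534742500474), np.float64(2.0894082800042866))
85.16 [114.71 -13.65] res 1.31
84.7 [115.65  14.35] res 1.46
87.28 [ 74.38 -14.17] res 0.24
86.75 [74.26 13.53] res 0.12
plunger_pad [(array([255., 118.]), 0.9)]
plunger_knob_end []
jig_vblock [(array([252.,  50.]), 0.87)]
0 48.0 245.3 111.0 | 4 49.0 242.8 112.0 | 8 49.0 240.1 112.0 | 12 50.0 237.5 112.0 | 16 50.0 235.0 112.0 | 20 51.0 232.2 112.0 | 24 54.0 229.0 119.0 | 28 53.0 226.7 116.0 | 32 53.0 224.2 118.0 | 36 55.0 221.1 118.0 | 40 50.0 219.5 107.0 | 44 49.0 217.0 114.0 | 48 50.0 214.0 113.0 | 52 48.0 211.6 115.0 | 56 49.0 208.7 113.0 | 60 50.0 206.0 114.0 | 64 49.0 203.2 114.0 | 68 53.0 200.1 107.0 | 72 53.0 197.3 118.0 | 76 54.0 194.5 118.0 | 80 54.0 191.7 120.0 | 84 50.0 189.0 110.0 | 88 51.0 186.0 116.0 | 92 49.0 183.1 116.0 | 96 50.0 180.1 116.0 | 100 50.0 177.2 116.0 | 104 51.0 174.2 115.0 | 108 51.0 171.1 117.0 | 112 50.0 168.0 119.0 | 116 49.0 164.9 122.0 | 120 12.0 158.8 166.0 | 124 11.0 155.1 165.0 | 128 13.0 151.6 165.0 | 132 12.0 147.8 165.0 | 136 12.0 144.0 165.0 | 140 12.0 140.3 164.0 | 144 12.0 136.4 164.0 | 148 10.0 132.4 164.0 | 152 12.0 128.7 165.0 | 156 34.0 129.2 41.0 | 160 50.0 129.2 12.0 | 164 50.0 125.7 40.0 | 168 51.0 122.6 38.0 | 172 53.0 119.4 38.0 | 176 52.0 115.8 37.0 | 180 52.0 112.4 37.0 | 184 53.0 109.0 36.0 | 188 53.0 105.2 36.0 | 192 52.0 101.5 35.0 | 196 52.0 97.7 35.0 | 200 51.0 93.7 34.0 | 204 52.0 90.5 33.0 | 208 51.0 86.1 32.0 | 212 52.0 82.6 31.0 | 216 52.0 78.9 31.0 | 220 52.0 75.0 29.0 | 224 51.0 70.8 29.0 | 228 51.0 66.9 22.0 | 232 52.0 63.0 26.0 | 236 52.0 59.1 27.0 | 240 52.0 54.8 27.0 | 244 52.0 50.9 28.0 | 248 52.0 46.6 27.0 |
```

View pics/w21.png

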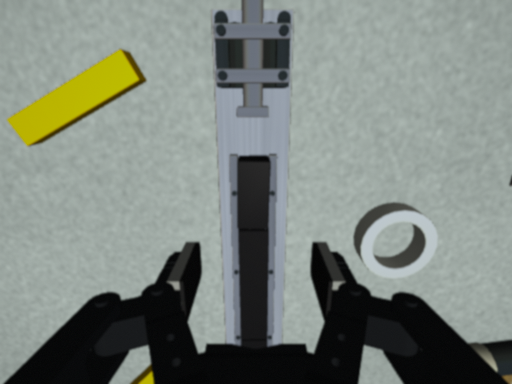

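Run:
```python
from h import *
s,c=pickle.load(open("w21.pkl","rb")); g=c["image"].mean(2)
def cross(row,u0,u1,th=70):
    xs=np.arange(u0,u1); v=row[u0:u1]-th; k=np.nonzero(v[:-1]*v[1:]<=0)[0]
    return [xs[i]+v[i]/(v[i]-v[i+1]) for i in k]
for rng in ((166,224),(232,330)):
    L=[];Rr=[]
    for r in range(*rng,2):
        a=cross(g[r],232,252);b=cross(g[r],258,280)
        if len(a) and len(b): L.append((a[-1],r));Rr.append((b[0],r))
    for q in (L,Rr):
        y,x=jig(onplane(c,q,.052,s)); k=np.polyfit(y,x,1); res=x-np.polyval(k,y); m=abs(res)<.4; k=np.polyfit(y[m],x[m],1)
        print(rng,"slope deg",np.degrees(k[0]).round(2),"x at ends",np.polyval(k,[y.min(),y.max()]).round(2),y.min().round(),y.max().round(),"rms",res[m].std().round(2),m.sum(),len(m))
im=c["image"][100:300,190:320,::-1]; cv2.imwrite("pics/w21c.png",cv2.resize(im,None,fx=3,fy=3,interpolation=cv2.INTER_CUBIC))
```

```text
(166, 224) slope deg 1.24 x at ends [-14.43 -13.33] 73.0 124.0 rms 0.04 27 29
(166, 224) slope deg 1.22 x at ends [13.22 14.32] 73.0 124.0 rms 0.08 25 29
(232, 330) slope deg -0.09 x at ends [-13.67 -13.84] -46.0 63.0 rms 0.1 48 49
(232, 330) slope deg 0.01 x at ends [13.65 13.67] -46.0 63.0 rms 0.12 47 49
```

View pics/w21c.png

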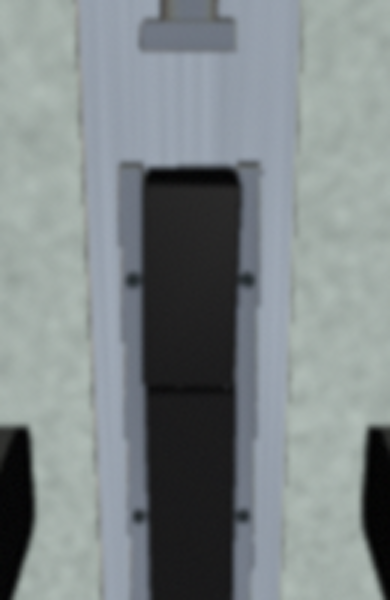

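The second half bar is skewed about 1.2° to the course, which puts its ends about ±0.5 mm off. That isn't quite flush. I'll grip it again at its own angle, lift it 1 mm, turn it straight and set it down.

Run:
```python
from workcell import *
from h import *
s=read_state()
print(rel(s,[*(O+.0980*U+.0003*N),0.0500],85.14))
```

```text
([-0.03, 0.17, 9.96], [-0.002, 0.0, 0.021])
```

Run:
```python
from workcell import *
from h import *
s=read_state(); print(s["tool_pos"],s["time"],jig(s["tool_pos"]),R.from_rotvec(s["tcp_rot"]).as_matrix().round(4))
```

```text
[0.46482557 0.08012835 0.14964628] 21.9 (np.float64(98.29850800497817), np.float64(-1.2032871912022678)) [[ 6.38e-02  9.98e-01 -1.90e-03]
 [ 9.98e-01 -6.38e-02  1.00e-04]
 [ 0.00e+00 -1.90e-03 -1.00e+00]]
```

play_rows(slide=[[0,0.1,3],[0,0.15,6],[0,0.15,8.5],[0,0.15,9.6],[0,0.15,9.9],[0,0.15,9.9],[0,0.15,9.9],[0,0.15,9.9]], delta_rot=[[0,0,0.021],[0,0,0.021],[0,0,0.021],[0,0,0.021],[0,0,0.021],[0,0,0.021],[0,0,0.021],[0,0,0.021]])

```text
time: 22.57
tool_pos: [0.4677, 0.0802, 0.0521]
tcp_rot: [2.313, 2.125, 0.002]
wrist_force: [-1.0, -0.4, 0.4]
width: 0.698
```

Run:
```python
from workcell import *
from h import *
s=read_state(); print(s["tool_pos"],s["time"],yaw(s),jig(s["tool_pos"]))
print(rel(s,[*(O+.0980*U+.0003*N),0.0415],85.14))
```

```text
[0.46765689 0.0802157  0.05214462] 22.5667 85.13817044501202 (np.float64(98.56444313271041), np.float64(1.6168623901996269))
([-0.06, -0.13, 1.06], [0.001, -0.001, -0.0])
```

play_rows(slide=[[-0.05,-0.13,0.4],[-0.05,-0.13,0.8],[-0.05,-0.13,1.0],[-0.05,-0.13,1.05],[-0.05,-0.13,1.05],[-0.05,-0.13,1.05]], delta_rot=[[0,0,0],[0,0,0],[0,0,0],[0,0,0],[0,0,0],[0,0,0]])

```text
time: 23.07
tool_pos: [0.4663, 0.0798, 0.0416]
tcp_rot: [2.313, 2.125, 0.001]
wrist_force: [0.5, -0.2, -0.4]
width: 0.701
```

Run:
```python
from workcell import *
from h import *
s=read_state(); print(s["tool_pos"],s["time"],yaw(s),jig(s["tool_pos"]),s["wrist_force"])
print(rel(s,[*(O+.0980*U+.0003*N),0.0415],85.14))
```

```text
[0.46627446 0.07984625 0.04162376] 23.0667 85.14106143495331 (np.float64(98.10845361838479), np.float64(0.26051965667513)) [ 0.4601901  -0.19663605 -0.36399519]
([-0.01, 0.0, 0.01], [0.001, -0.001, 0.0])
```

Aligned. I close with a light grip.

play_rows(slide=[[0,0,0],[0,0,0],[0,0,0],[0,0,0],[0,0,0],[0,0,0]], delta_rot=[[0,0,0],[0,0,0],[0,0,0],[0,0,0],[0,0,0],[0,0,0]], hand=0.1, force=30)

```text
time: 23.57
tool_pos: [0.4666, 0.0799, 0.0418]
tcp_rot: [2.313, 2.125, 0.002]
wrist_force: [1.0, 0.0, 0.0]
width: 0.321
```

```bash
cat >> h.py <<'E'
def cross(row,u0,u1,th):
    xs=np.arange(u0,u1); v=row[u0:u1]-th; k=np.nonzero(v[:-1]*v[1:]<=0)[0]
    return [xs[i]+v[i]/(v[i]-v[i+1]) for i in k]
def bedges(c,s,r0,r1,z,lc,rc,th=70):
    g=c["image"].mean(2); L=[];Rr=[]
    for r in range(r0,r1):
        a=cross(g[r],*lc,th);b=cross(g[r],*rc,th)
        if len(a) and len(b): L.append((a[-1],r));Rr.append((b[0],r))
    for q in (L,Rr):
        y,x=jig(onplane(c,q,z,s)); k=np.polyfit(y,x,1); res=x-np.polyval(k,y); m=abs(res)<.4; k=np.polyfit(y[m],x[m],1)
        print("slope deg",np.degrees(k[0]).round(2),"x at ends",np.polyval(k,[y.min(),y.max()]).round(2),y.min().round(1),y.max().round(1),"rms",res[m].std().round(2),m.sum(),len(m))
E
python3 - <<'E'
from workcell import *
from h import *
s,c=shot("wrist","w22"); print(s["tool_pos"],s["time"],yaw(s),jig(s["tool_pos"]),s["wrist_force"],s["width"])
g=c["image"].mean(2); print(g[225,215:300].round().astype(int).tolist())
bedges(c,s,214,234,.0525,(218,240),(272,296))
E
```

```text
[0.46661497 0.07986188 0.04182557] 23.5667 85.13823917495898 (np.float64(98.14555244155754), np.float64(0.5993611668263067)) [0.97652431 0.04417661 0.04236163] 0.321285203435359
[172, 162, 142, 129, 127, 127, 127, 126, 126, 126, 118, 92, 55, 31, 28, 31, 30, 31, 30, 30, 31, 31, 30, 30, 31, 30, 30, 31, 31, 31, 31, 31, 31, 31, 30, 31, 31, 32, 31, 30, 32, 31, 32, 31, 32, 33, 32, 31, 31, 33, 33, 32, 32, 31, 32, 32, 32, 31, 32, 32, 32, 32, 33, 33, 33, 32, 32, 31, 30, 48, 86, 115, 125, 124, 124, 122, 123, 129, 141, 160, 170, 172, 173, 174, 175]
slope deg 0.76 x at ends [-13.07 -12.94] 118.3 128.1 rms 0.04 20 20
slope deg 1.88 x at ends [14.16 14.49] 117.7 127.5 rms 0.03 20 20
```

View pics/w22.png

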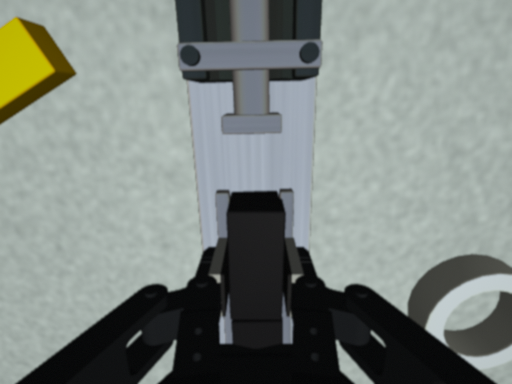

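Run:
```python
from workcell import *
from h import *
s=read_state(); print(s["tool_pos"],jig(s["tool_pos"]))
print(rel(s,[*(O+.0983*U+.00035*N),0.0433],86.4))
```

```text
[0.46660759 0.07985906 0.04183965] (np.float64(98.14227095008627), np.float64(0.5921746017020965))
([0.02, -0.02, -0.15], [0.001, -0.001, -0.022])
```

play_rows(slide=[[0,0,-0.1],[0.01,0,-0.18],[0.02,-0.01,-0.2],[0.02,-0.02,-0.2],[0.02,-0.02,-0.2],[0.02,-0.02,-0.2]], delta_rot=[[0,0,0],[0,0,-0.006],[0,0,-0.016],[0,0,-0.022],[0,0,-0.022],[0,0,-0.022]])

```text
time: 24.12
tool_pos: [0.4662, 0.08, 0.0436]
tcp_rot: [2.29, 2.15, 0.002]
wrist_force: [-0.1, 0.3, -1.7]
width: 0.322
```

Run:
```python
from workcell import *
from h import *
s,c=shot("wrist","w23"); print(s["tool_pos"],s["time"],yaw(s),jig(s["tool_pos"]),s["wrist_force"])
print(rel(s,[*(O+.0983*U+.00035*N),0.0415],86.4))
bedges(c,s,214,234,.0535,(218,240),(272,296))
```

```text
[0.46616161 0.08003176 0.0436245 ] 24.1167 86.39874702430201 (np.float64(98.28646762907799), np.float64(0.13618151559085687)) [-0.11269834  0.26125005 -1.72353521]
([0.0, 0.02, 0.21], [0.001, -0.001, -0.0])
slope deg -0.4 x at ends [-14.1  -14.16] 117.8 127.6 rms 0.03 20 20
slope deg 0.56 x at ends [13.34 13.43] 117.7 127.6 rms 0.03 20 20
```

play_rows(slide=[[0,0.02,0.06],[0,0.02,0.11],[0,0.02,0.15],[0,0.02,0.19],[0,0.02,0.23],[0,0.02,0.23],[0,0.02,0.23]], delta_rot=[[0,0,0],[0,0,0],[0,0,0],[0,0,0],[0,0,0],[0,0,0],[0,0,0]])

```text
time: 24.75
tool_pos: [0.4664, 0.08, 0.0418]
tcp_rot: [2.29, 2.15, 0.001]
wrist_force: [-3.6, -0.2, 4.0]
width: 0.325
```

play_rows(slide=[[0,0,0],[0,0,0],[0,0,0],[0,0,0],[0,0,-0.5],[0,0,-2],[0,0,-5],[0,0,-8.5],[0,0,-10.5],[0,0,-11],[0,0,-11]], delta_rot=[[0,0,0],[0,0,0],[0,0,0],[0,0,0],[0,0,0],[0,0,0],[0,0,0],[0,0,0],[0,0,0],[0,0,0],[0,0,0]], hand=0.7)

```text
time: 25.67
tool_pos: [0.4682, 0.0802, 0.1544]
tcp_rot: [2.288, 2.148, 0.008]
wrist_force: [0.4, 0.2, -0.5]
width: 0.699
```

Run:
```python
from workcell import *
from h import *
s,c=shot("wrist","w24"); print(s["tool_pos"],yaw(s),s["time"],s["wrist_force"],s["width"],jig(s["tool_pos"]))
bedges(c,s,166,224,.052,(230,252),(258,282)); bedges(c,s,234,330,.052,(230,252),(258,282))
W=cloud(c,s); a,b=jig(W); z=W[...,2]*1000; 
# knob & pad
m=(z>36)&(z<62)&(abs(b)<20)&(a>140); 
for lo,hi in ((140,190),(230,330)):
    k=m&(a>lo)&(a<hi); print(a[k].min() if k.any() else None, a[k].max() if k.any() else None)
im=c["image"][100:300,190:320,::-1]; cv2.imwrite("pics/w24c.png",cv2.resize(im,None,fx=3,fy=3,interpolation=cv2.INTER_CUBIC))
c=read_camera("top"); W=cloud(c); a,b=jig(W); z=W[...,2]*1000
k=(abs(b)<25)&(a>255)&(a<340)&(z>30); print("knob a",np.percentile(a[k],[0,2,50,98,100]),b[k].mean(),z[k].max(),k.sum()); print(read_state()["time"])
print([(t,[(np.round(r["at"]),round(r["conf"],2)) for r in landmark_of(t,c)[:2]]) for t in ("plunger_knob_end","plunger_pad")])
```

```text
[0.46818198 0.08021944 0.15436542] 86.39944169120622 25.6667 [ 0.36540079  0.17096119 -0.50620779] 0.6987867347314667 (np.float64(98.60133091006298), np.float64(2.1406677470790147))
slope deg 0.07 x at ends [-13.83 -13.76] 71.7 124.1 rms 0.1 54 58
slope deg 0.27 x at ends [13.64 13.89] 71.6 124.1 rms 0.1 48 58
slope deg -0.12 x at ends [-13.62 -13.85] -48.0 60.7 rms 0.1 93 96
slope deg 0.0 x at ends [13.67 13.68] -48.2 60.6 rms 0.13 92 96
165.34707124183996 189.8101209990025
230.68853017807598 246.21378033777276
knob a [279.51653608 280.99578256 293.39337527 305.92962439 306.58895404] 3.1178143044742064 59.130086737356535 89
25.7667
[('plunger_knob_end', [(array([159., 209.]), 0.48)]), ('plunger_pad', [])]
```

View pics/w24c.png

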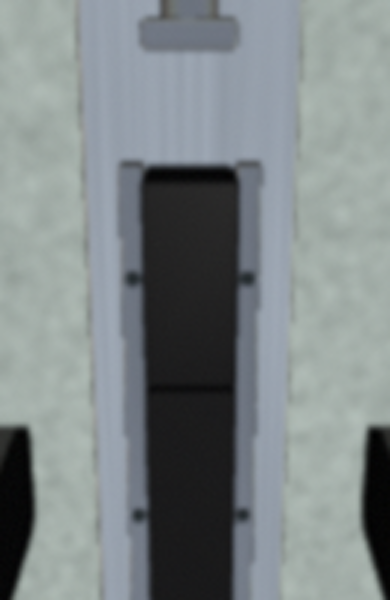

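All three bars are now square, within about 0.2 mm of the course below. The plunger pad face is at y≈165 and its knob end at ≈308. I'll push the knob end with closed fingers from behind.

Run:
```python
from workcell import *
from h import *
s=read_state(); print(jig(s["tool_pos"]),s["tool_pos"])
print(rel(s,[*(O+.337*U+.0003*N),0.15],86.4)); print(rel(s,[*(O+.337*U+.0003*N),0.042],86.4))
```

```text
(np.float64(97.99354375047326), np.float64(-1.172765669582177)) [0.46483678 0.07982207 0.14993723]
([23.9, 0.15, -0.01], [-0.003, 0.0, -0.0])
([23.9, 0.18, 10.79], [-0.003, 0.0, -0.0])
```

play_rows(slide=[[4,0.1,0],[8,0.15,0],[12,0.15,0],[16,0.15,0],[20,0.15,0],[23,0.15,0],[23.9,0.15,2],[23.9,0.15,5.5],[23.9,0.15,8.5],[23.9,0.15,10.2],[23.9,0.15,10.7],[23.9,0.15,10.7]], delta_rot=[[0,0,0],[0,0,0],[0,0,0],[0,0,0],[0,0,0],[0,0,0],[0,0,0],[0,0,0],[0,0,0],[0,0,0],[0,0,0],[0,0,0]], hand=0)

```text
time: 26.87
tool_pos: [0.4784, 0.3167, 0.0393]
tcp_rot: [-2.288, -2.148, 0.014]
wrist_force: [-1.0, 0.6, 0.4]
width: 0.001
```

Run:
```python
from workcell import *
from h import *
s,c=shot("wrist","w25"); print(s["tool_pos"],yaw(s),s["time"],s["wrist_force"],s["width"],jig(s["tool_pos"]))
sc=read_camera("side"); cv2.imwrite("pics/s25.png",sc["image"][:,:,::-1])
x,y=proj(sc,[[*(O+.3*U),.042]])[0].astype(int); print(x,y)
im=sc["image"][max(y-60,0):y+40,max(x-70,0):x+80,::-1]; cv2.imwrite("pics/s25c.png",cv2.resize(im,None,fx=5,fy=5,interpolation=cv2.INTER_CUBIC))
s=read_state(); print(jig(s["tool_pos"]),s["tool_pos"]); print(rel(s,[*(O+.325*U+.0003*N),0.042],86.4))
```

```text
[0.47841602 0.31672253 0.03929674] 86.40617213519361 26.8667 [-1.01746589  0.63917238  0.37178635] 0.0011304090807883684 (np.float64(335.27870563676197), np.float64(-2.5782549307059024))
186 261
(np.float64(336.97268928275315), np.float64(0.15462057474083138)) [0.48125039 0.31824058 0.04291359]
([-1.2, 0.01, 0.09], [-0.003, 0.0, -0.0])
```

View pics/s25c.png

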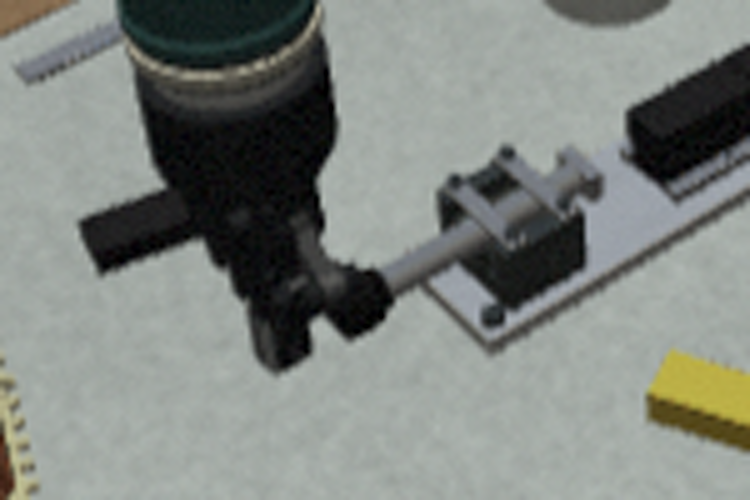

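View pics/w25.png

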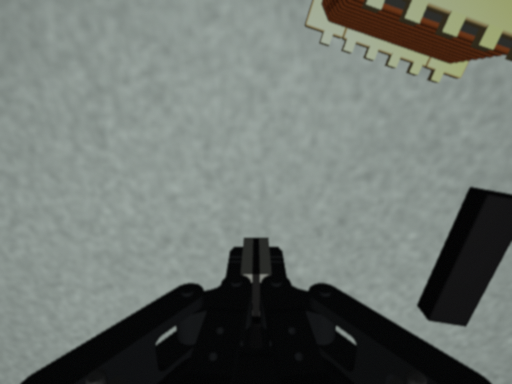

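play_rows(slide=[[-0.4,0,0.05],[-0.8,0,0.05],[-1.1,0,0.05],[-1.4,0,0.05],[-1.6,0,0.05],[-1.8,0,0.05],[-2.0,0,0.05],[-2.2,0,0.05],[-2.4,0,0.05],[-2.6,0,0.05]], delta_rot=[[0,0,0],[0,0,0],[0,0,0],[0,0,0],[0,0,0],[0,0,0],[0,0,0],[0,0,0],[0,0,0],[0,0,0]])

```text
time: 27.8
tool_pos: [0.48, 0.2927, 0.0429]
tcp_rot: [-2.289, -2.149, 0.001]
wrist_force: [-0.4, 2.7, 2.3]
width: 0.0
```

Run:
```python
from workcell import *
from h import *
s=read_state(); print(jig(s["tool_pos"]),s["tool_pos"],s["wrist_force"],s["time"],s["wrist_force"][:2]@U); print(rel(s,[*(O+.285*U+.0003*N),0.042],86.4))
```

```text
(np.float64(311.4168062630569), np.float64(0.49135400175568383)) [0.47997289 0.29271443 0.04289032] [-0.42485734  2.70112761  2.26830463] 27.8 2.6689131625595195
([-2.64, -0.02, 0.09], [-0.002, -0.001, -0.0])
```

The plunger slides at about 2.7 N, matching its stated friction. I push on at the same slow pace to just short of the course.

play_rows(slide=[[-0.2,0,0.03],[-0.4,0,0.05],[-0.6,0,0.05],[-0.8,-0.01,0.05],[-1.0,-0.01,0.05],[-1.2,-0.01,0.05],[-1.4,-0.01,0.05],[-1.6,-0.01,0.05],[-1.8,-0.01,0.05],[-2.0,-0.01,0.05],[-2.1,-0.01,0.05],[-2.2,-0.01,0.05]], delta_rot=[[0,0,0],[0,0,0],[0,0,0],[0,0,0],[0,0,0],[0,0,0],[0,0,0],[0,0,0],[0,0,0],[0,0,0],[0,0,0],[0,0,0]])

```text
time: 28.8
tool_pos: [0.4787, 0.2706, 0.0425]
tcp_rot: [-2.289, -2.149, 0.001]
wrist_force: [1.7, 3.0, 2.3]
width: 0.0
```

Run:
```python
from workcell import *
from h import *
s=read_state(); print(jig(s["tool_pos"]),s["tool_pos"],s["wrist_force"],s["time"],s["wrist_force"][:2]@U); print(rel(s,[*(O+.280*U+.0003*N),0.042],86.4))
c=read_camera("top"); W=cloud(c); a,b=jig(W); z=W[...,2]*1000
x,y=proj(c,[[*(O+.14*U),.05]])[0].astype(int)
im=c["image"][y-30:y+30,x-60:x+60,::-1]; cv2.imwrite("pics/t27.png",cv2.resize(im,None,fx=6,fy=6,interpolation=cv2.INTER_CUBIC))
sc=read_camera("side"); x,y=proj(sc,[[*(O+.14*U),.05]])[0].astype(int)
im=sc["image"][y-40:y+40,x-60:x+60,::-1]; cv2.imwrite("pics/s27.png",cv2.resize(im,None,fx=6,fy=6,interpolation=cv2.INTER_CUBIC))
```

```text
(np.float64(289.3163133137657), np.float64(0.6630779922725988)) [0.47874887 0.27064719 0.04248153] [1.66342899 2.95528901 2.25752971] 28.8 3.054419536215692
([-0.93, -0.04, 0.05], [-0.001, -0.001, -0.0])
```

View pics/s27.png

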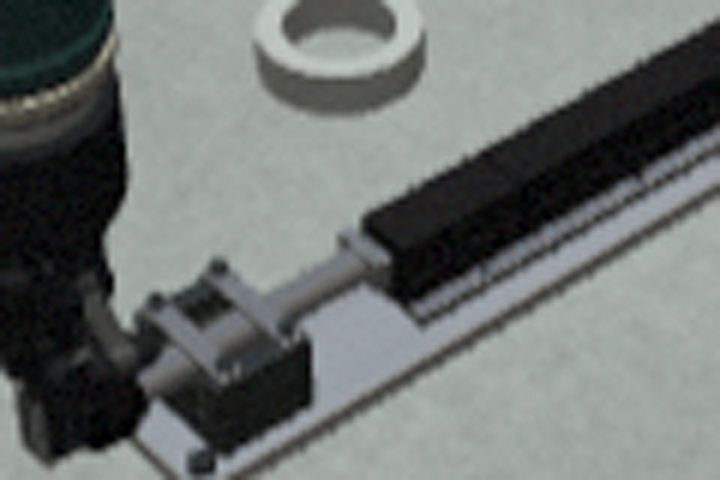

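The pad is now a few millimetres short of the course, so I creep forward and watch the force.

play_rows(slide=[[-0.06,0,0],[-0.12,0,0],[-0.18,0,0],[-0.24,0,0],[-0.3,0,0],[-0.35,0,0],[-0.4,0,0],[-0.45,0,0]], delta_rot=[[0,0,0],[0,0,0],[0,0,0],[0,0,0],[0,0,0],[0,0,0],[0,0,0],[0,0,0]])

```text
time: 29.57
tool_pos: [0.4783, 0.266, 0.0423]
tcp_rot: [-2.289, -2.149, 0.002]
wrist_force: [1.9, 3.3, 1.0]
width: 0.001
```

play_rows(slide=[[-0.05,0,0],[-0.1,0,0],[-0.14,0,0],[-0.18,0,0],[-0.2,0,0]], delta_rot=[[0,0,0],[0,0,0],[0,0,0],[0,0,0],[0,0,0]])

```text
time: 29.98
tool_pos: [0.4782, 0.2641, 0.0423]
tcp_rot: [-2.289, -2.149, 0.001]
wrist_force: [1.1, 4.1, 1.1]
width: -0.002
```

play_rows(slide=[[-0.04,0,0],[-0.08,0,0],[-0.12,0,0],[-0.15,0,0],[-0.15,0,0]], delta_rot=[[0,0,0],[0,0,0],[0,0,0],[0,0,0],[0,0,0]])

```text
time: 30.4
tool_pos: [0.4781, 0.2631, 0.0424]
tcp_rot: [-2.289, -2.149, -0.0]
wrist_force: [0.7, 5.1, 1.3]
width: -0.002
```

Run:
```python
from workcell import *
from h import *
s=read_state(); print(jig(s["tool_pos"]),s["tool_pos"],s["wrist_force"],s["time"],s["wrist_force"][:2]@U,yaw(s))
sc=read_camera("side"); x,y=proj(sc,[[*(O+.1*U),.05]])[0].astype(int)
im=sc["image"][y-40:y+40,x-60:x+60,::-1]; cv2.imwrite("pics/s30.png",cv2.resize(im,None,fx=6,fy=6,interpolation=cv2.INTER_CUBIC))
```

```text
(np.float64(281.6987175732642), np.float64(0.544839199397499)) [0.4781499  0.26305226 0.04236949] [0.73508942 5.08598189 1.33513952] 30.4 5.122246812969098 86.37429028729163
```

View pics/s30.png

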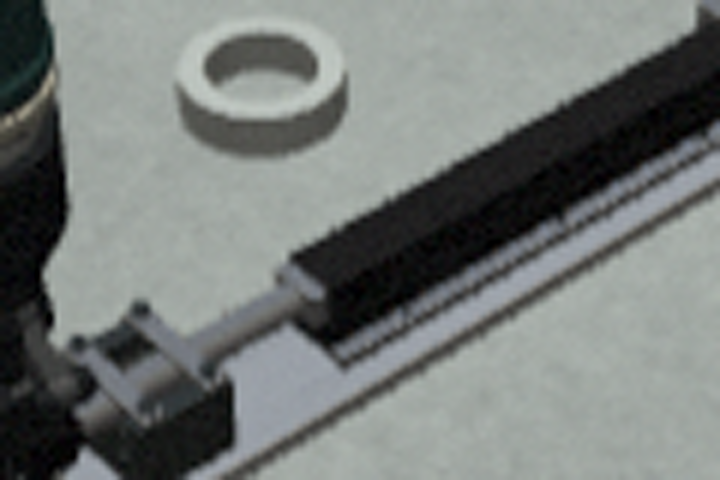

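The pad is on the course and closing it up. I continue in small steps.

play_rows(slide=[[-0.04,0,0],[-0.08,0,0],[-0.12,0,0],[-0.12,0,0]], delta_rot=[[0,0,0],[0,0,0],[0,0,0],[0,0,0]])

```text
time: 30.78
tool_pos: [0.4781, 0.2625, 0.0424]
tcp_rot: [-2.289, -2.148, -0.002]
wrist_force: [0.9, 7.5, 1.2]
width: -0.002
```

play_rows(slide=[[-0.04,0,0],[-0.08,0,0],[-0.12,0,0],[-0.12,0,0]], delta_rot=[[0,0,0],[0,0,0],[0,0,0],[0,0,0]])

```text
time: 31.12
tool_pos: [0.478, 0.262, 0.0424]
tcp_rot: [-2.289, -2.147, -0.003]
wrist_force: [1.2, 6.5, 0.5]
width: 0.001
```

play_rows(slide=[[-0.04,0,0],[-0.08,0,0],[-0.12,0,0],[-0.14,0,0]], delta_rot=[[0,0,0],[0,0,0],[0,0,0],[0,0,0]])

```text
time: 31.45
tool_pos: [0.4781, 0.2617, 0.0424]
tcp_rot: [-2.289, -2.145, -0.006]
wrist_force: [1.0, 8.7, -0.0]
width: 0.001
```

play_rows(slide=[[-0.04,0,0],[-0.08,0,0],[-0.12,0,0],[-0.14,0,0]], delta_rot=[[0,0,0],[0,0,0],[0,0,0],[0,0,0]])

```text
time: 31.78
tool_pos: [0.4781, 0.2617, 0.0425]
tcp_rot: [-2.288, -2.143, -0.009]
wrist_force: [0.5, 9.7, -0.8]
width: 0.003
```

play_rows(slide=[[-0.06,0,0],[-0.12,0,0],[-0.16,0,0],[-0.2,0,0]], delta_rot=[[0,0,0],[0,0,0],[0,0,0],[0,0,0]])

```text
time: 32.12
tool_pos: [0.4781, 0.2617, 0.0425]
tcp_rot: [-2.288, -2.14, -0.014]
wrist_force: [1.4, 12.4, -1.2]
width: -0.001
```

Run:
```python
from workcell import *
from h import *
s=read_state(); print(jig(s["tool_pos"]),s["tool_pos"],s["wrist_force"],s["time"],s["wrist_force"][:2]@U,yaw(s)); print(R.from_rotvec(s["tcp_rot"]).as_matrix().round(4)); print(rel(s,[*(O+.280*U+.0003*N),0.042],86.4))
c=read_camera("top"); W=cloud(c); a,b=jig(W); z=W[...,2]*1000
k=(abs(b)<12)&(a>100)&(a<180)
g=c["image"].mean(2)
x,y=proj(c,[[*(O+.0*U),.05]])[0].astype(int)
im=c["image"][y-25:y+25,x-65:x+65,::-1]; cv2.imwrite("pics/t31.png",cv2.resize(im,None,fx=6,fy=6,interpolation=cv2.INTER_CUBIC))
```

```text
(np.float64(280.31588808856486), np.float64(0.5827722432313053)) [0.47810044 0.26166979 0.04253027] [ 1.39181665 12.35014201 -1.24288233] 32.1167 12.413378147038058 86.17885275054739
[[ 6.660e-02  9.978e-01  8.000e-04]
 [ 9.977e-01 -6.660e-02  1.250e-02]
 [ 1.250e-02 -0.000e+00 -9.999e-01]]
([-0.03, -0.03, 0.05], [0.0, -0.013, -0.004])
```

View pics/t31.png

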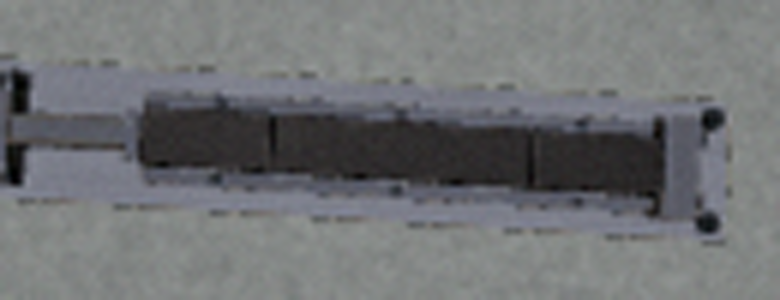

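It came up firm: 12 N with no further movement. I back off along +y, rise and inspect the course.

play_rows(slide=[[0.5,0,0],[1.5,0,0],[2.5,0,0],[3.0,0,-2],[3.0,0,-6],[3.0,0,-10],[0,0,-13],[-4,0,-13],[-8,0,-13],[-12,0,-13],[-15,0,-13],[-16,0,-13]], delta_rot=[[0,-0.012,0],[0,-0.012,0],[0,-0.012,0],[0,-0.012,0],[0,-0.012,0],[0,-0.012,0],[0,-0.012,0],[0,-0.012,0],[0,-0.012,0],[0,-0.012,0],[0,-0.012,0],[0,-0.012,0]])

```text
time: 33.17
tool_pos: [0.4661, 0.0971, 0.17]
tcp_rot: [2.296, 2.144, -0.004]
wrist_force: [0.4, 0.4, 0.1]
width: -0.0
```

Run:
```python
from workcell import *
from h import *
s=read_state(); print(jig(s["tool_pos"]),s["tool_pos"],s["time"])
read_camera("top"); read_camera("top")
s,c=shot("wrist","w33"); print(jig(s["tool_pos"]),s["tool_pos"],yaw(s),s["time"],s["wrist_force"])
im=c["image"][0:300,150:360,::-1]; cv2.imwrite("pics/w33c.png",cv2.resize(im,None,fx=2,fy=2,interpolation=cv2.INTER_CUBIC))
W=cloud(c,s); g=c["image"].mean(2)
print([ (r,int(g[r,254]),int(W[r,254,2]*1000) if np.isfinite(W[r,254,2]) else 0,jig(W[r,254])[0].round(1)) for r in range(0,300,3)])
```

```text
(np.float64(115.35696805152246), np.float64(-1.032305219755293)) [0.46607327 0.09714198 0.17000097] 33.1667
(np.float64(117.34023778708608), np.float64(-0.36219314659589763)) [0.46686726 0.09907898 0.17017533] 86.00540620602628 33.2667 [0.99176814 0.00449331 0.70998383]
[(0, 17, 56, np.float64(265.5)), (3, 19, 56, np.float64(263.7)), (6, 19, 56, np.float64(261.8)), (9, 20, 56, np.float64(259.9)), (12, 21, 56, np.float64(257.8)), (15, 21, 55, np.float64(256.2)), (18, 19, 55, np.float64(254.2)), (21, 18, 56, np.float64(252.0)), (24, 7, 56, np.float64(250.1)), (27, 8, 53, np.float64(248.7)), (30, 14, 51, np.float64(247.0)), (33, 12, 52, np.float64(244.8)), (36, 83, 49, np.float64(243.2)), (39, 109, 50, np.float64(240.9)), (42, 109, 49, np.float64(238.9)), (45, 109, 49, np.float64(236.7)), (48, 109, 47, np.float64(234.9)), (51, 109, 49, np.float64(232.4)), (54, 113, 53, np.float64(229.8)), (57, 113, 53, np.float64(227.6)), (60, 111, 54, np.float64(225.4)), (63, 114, 53, np.float64(223.3)), (66, 108, 54, np.float64(221.0)), (69, 104, 49, np.float64(219.2)), (72, 110, 48, np.float64(217.0)
[... 1881 characters left out ...]
127.5)), (240, 10, 168, np.float64(127.0)), (243, 10, 172, np.float64(127.3)), (246, 8, 176, np.float64(127.7)), (249, 10, 178, np.float64(127.0)), (252, 7, 182, np.float64(127.7)), (255, 9, 183, np.float64(127.0)), (258, 6, 187, np.float64(127.4)), (261, 7, 189, np.float64(127.6)), (264, 7, 192, np.float64(127.7)), (267, 6, 194, np.float64(127.1)), (270, 5, 196, np.float64(127.4)), (273, 12, 199, np.float64(127.7)), (276, 33, 199, np.float64(126.1)), (279, 33, 199, np.float64(124.8)), (282, 32, 199, np.float64(123.0)), (285, 31, 199, np.float64(121.5)), (288, 31, 199, np.float64(120.0)), (291, 31, 200, np.float64(119.1)), (294, 31, 199, np.float64(117.0)), (297, 30, 199, np.float64(115.1))]
```

View pics/w33c.png

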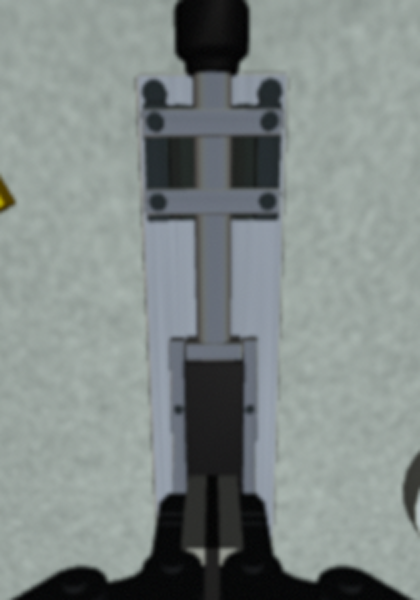

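The course end reads y ≈ 125.6, against 125.5 for a closed course, and the pad touches it. One more look at the joints from the stop end.

play_rows(slide=[[-4,0,0],[-8,0,0],[-12,0,0],[-16,0,0.5],[-20,0,1],[-21.5,0,1],[-21.5,0,1],[-21.5,0,1],[-21.5,0,1]], delta_rot=[[0,0,-0.006],[0,0,-0.006],[0,0,-0.006],[0,0,-0.006],[0,0,-0.006],[0,0,-0.006],[0,0,-0.006],[0,0,-0.006],[0,0,-0.006]], hand=0.7)

```text
time: 34.07
tool_pos: [0.4531, -0.1127, 0.16]
tcp_rot: [-2.287, -2.151, -0.001]
wrist_force: [0.6, 1.4, -0.2]
width: 0.698
```

Run:
```python
from workcell import *
from h import *
s,c=shot("wrist","w34"); print(jig(s["tool_pos"]),s["tool_pos"],yaw(s),s["time"],s["wrist_force"])
im=c["image"][0:270,190:320,::-1]; cv2.imwrite("pics/w34c.png",cv2.resize(im,None,fx=2.2,fy=2.2,interpolation=cv2.INTER_CUBIC))
W=cloud(c,s); g=c["image"].mean(2)
for u in (254,):
  prof=g[:,u-4:u+5].mean(1)
  d=prof-cv2.medianBlur(prof.astype(np.float32)[:,None],5).ravel()
  for r in range(20,250):
    if prof[r]<prof[r-3]-2.5 and prof[r]<prof[r+3]-2.5: print("joint dip",r,prof[r-3:r+4].round(1),jig(onplane(c,[(u,r)],.052,s))[0].round(1))
bedges(c,s,20,240,.052,(228,250),(258,282))
```

```text
(np.float64(-94.88544976477354), np.float64(-0.7796226317597672)) [ 0.45305097 -0.11269691  0.16003885] 86.47971909459419 34.0667 [ 0.5799612   1.36096278 -0.24593965]
joint dip 157 [38.6 38.3 35.1 27.4 24.8 31.8 37.3] [-62.9]
joint dip 158 [38.3 35.1 27.4 24.8 31.8 37.3 38.5] [-63.8]
joint dip 159 [35.1 27.4 24.8 31.8 37.3 38.5 37.8] [-64.6]
slope deg -0.02 x at ends [-13.77 -13.83] -117.5 39.5 rms 0.23 102 197
slope deg 0.01 x at ends [13.79 13.83] -117.4 39.5 rms 0.22 97 197
```

View pics/w34c.png

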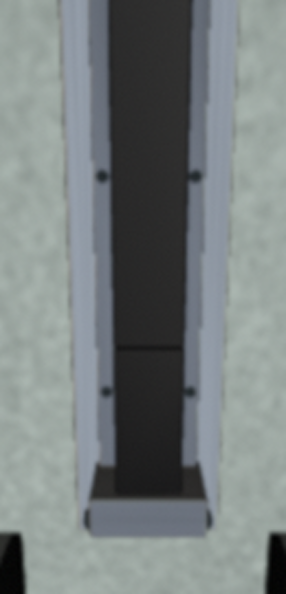

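play_rows(slide=[[3,0,-1],[6,0,-2],[9,0,-3],[9.5,0,-3],[9.5,0,-3],[9.5,0,-3]], delta_rot=[[0,0,0],[0,0,0],[0,0,0],[0,0,0],[0,0,0],[0,0,0]])

```text
time: 34.62
tool_pos: [0.4587, -0.0167, 0.1901]
tcp_rot: [-2.283, -2.156, -0.0]
wrist_force: [-0.1, 0.0, 0.3]
width: 0.704
```

Run:
```python
from workcell import *
from h import *
s,c=shot("wrist","w35"); print(jig(s["tool_pos"]),yaw(s),s["time"])
im=c["image"][0:300,190:320,::-1]; cv2.imwrite("pics/w35c.png",cv2.resize(im,None,fx=2,fy=2,interpolation=cv2.INTER_CUBIC))
g=c["image"].mean(2); prof=g[:,250:259].mean(1)
for r in range(20,300):
    if prof[r]<prof[r-3]-2.5 and prof[r]<prof[r+3]-2.5: print("dip",r,prof[r-3:r+4].round(1),jig(onplane(c,[(254,r)],.052,s))[0].round(1))
for r0,r1 in ((60,112),(125,255),(262,300)): bedges(c,s,r0,r1,.052,(228,250),(258,282))
W=cloud(c,s); a,b=jig(W); z=W[...,2]*1000
for lo,hi in ((-120,-70),(-55,55),(70,120)):
    m=(a>lo)&(a<hi)&(abs(b)<11)&(z<60); print("top z",np.nanmedian(z[m]).round(2))
t=read_camera("top"); cv2.imwrite("pics/t35.png",t["image"][:,:,::-1])
```

```text
(np.float64(1.3071070730383925), np.float64(-1.2360757299787568)) 86.72055481453967 34.6167
dip 44 [110.   91.2  64.2  51.   52.4  54.4  54.8] [124.2]
dip 118 [50.1 49.9 46.7 36.2 30.1 38.8 47.7] [63.2]
dip 119 [49.9 46.7 36.2 30.1 38.8 47.7 49.7] [62.3]
dip 120 [46.7 36.2 30.1 38.8 47.7 49.7 49.5] [61.4]
dip 241 [26.7 26.4 25.5 22.7 23.  25.1 26.3] [-63.]
dip 242 [26.4 25.5 22.7 23.  25.1 26.3 26.3] [-64.2]
slope deg -0.18 x at ends [-13.66 -13.8 ] 69.4 111.7 rms 0.09 52 52
slope deg 0.03 x at ends [13.73 13.76] 69.5 111.9 rms 0.13 43 52
slope deg -0.09 x at ends [-13.61 -13.83] -78.7 56.9 rms 0.11 125 130
slope deg -0.04 x at ends [13.69 13.58] -78.6 57.0 rms 0.14 119 130
slope deg 22.5 x at ends [-27.66 -11.81] -129.0 -88.6 rms 0.14 5 32
slope deg -21.47 x at ends [26.85 11.76] -128.7 -88.4 rms 0.15 5 32
top z 51.74
top z 51.8
top z 51.81
```

View pics/w35c.png

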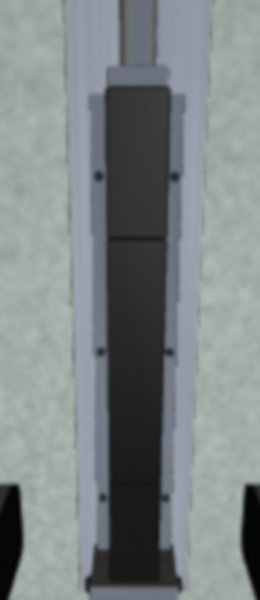

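View pics/t35.png

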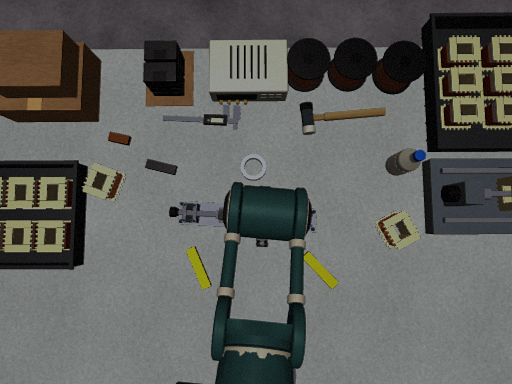

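The joints are at y = −63.6 and +62.3, against −63.5 and +62.5 for a closed course. All three tops read the same height and the sides are flush. Nothing else has moved and the gripper is clear, so I hand in.

Run:
```python
from workcell import *
print(read_state()["wrist_force"]); print(finish_job())
```

```text
[ 0.17813123 -1.13883824 -0.59853116]
the job is handed in; nothing more can be done
None
```

The second course is laid in running bond and the job was handed in at about 35 s of the 70 s allowed. The order was half bar against the stop, full bar over the lower joint, then the other half bar. I pushed the plunger from behind its knob with closed fingers until it came up firm at about 12 N with no further movement, then backed off.

**Last checks:**
- **Joints:** they read y = −63.6 and +62.3 mm, against −63.5 and +62.5 mm for a closed course. The course end read 125.6 mm against 125.5 mm.
- **Flush:** the sides are within about 0.2 mm of the line of the course below, and all three tops read about 51.8 mm.
- **Surroundings:** the odd bar, tape, look-alikes and other items looked undisturbed in the last top view. The arm hid part of the jig in that view.
- **First course:** its joint was covered by then, so I could not re-measure it after the push.

**What went wrong on the way:**
- The first grip on the first half bar was too shallow, so I gripped it again lower.
- The second half bar first sat about 1.2° askew. I gripped it again, lifted it slightly, straightened it and set it down before pushing the plunger.
- The top camera put the knob end about 2 mm from the wrist camera's estimate, which was within calibration and made no difference.

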